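# Put the garlic away in the screw-top tub

## Task

Put every garlic bulb into the white tub, then press the green inner cover down into the mouth until it snaps in and sits level. Then set the blue cap on the neck, turn it backward (anticlockwise from above) until it drops into the start of the thread, and screw it on clockwise until it is fully home; leave the mug and the kitchen timer where they stand.

Things in the scene. Friction and masses are not known exactly. Their poses are not given: they have to be found in the camera images.
- tub: White round storage tub, fast on the worktop (cannot be moved), 144 mm across, 146 mm high. Origin: centre of its underside; z up. Inside it is 128 mm wide, floor at height 5.
- tub_ledge (a point): On the tub's axis, 124 mm above its underside: the ledge the inner cover sits on, with a 108 mm wide opening to the space below. Above it the mouth is 119 mm wide up to the rim at height 146. Four small sprung beads in the mouth, at height 135, hold the cover up until it is pushed past them with about 5 to 10 N.
- tub_neck (a point): On the tub's axis, at the rim, 146 mm above its underside. The neck is 126 mm across, its outside thread 136 mm, from height 119 to 145. Right-hand thread with four equal starts 90 degrees apart; where they lie round the neck differs from run to run and does NOT follow from the tub's orientation. A cap set on at any angle rides on the thread; turned clockwise there it soon meets a stop.
- cap_grip (a point): Centre of the grip bar on the blue screw cap; z up. The bar is 64 mm long along x, 20 mm wide along y, 29 mm high. The cap is 148 mm across, 66 mm high with the bar, 0.22 kg, and stands right way up on the worktop at the start; this point is 52 mm above its lower edge, 14 mm above its flat top.
- cap_edge (a point): Centre of the cap's lower edge. The skirt is 140 mm wide inside: 2 mm of play all round over the thread. Heights of this point above the tub's underside: 126 to 137 mm riding on the thread; turned backward (anticlockwise from above, at most some 90 degrees) it falls by its own weight into the starts, to 123; then clockwise 50 to 70 degrees down to a stop, fully home at 117.
- cover_tab (a point): Centre of the tab of the green inner cover (flat disc 115 mm across, 7 mm thick, 0.09 kg, flat on the worktop at the start). The tab is 44 mm long along x, 14 mm wide along y, 15 mm high; this point is 15 mm above the disc's underside, 8 mm above its upper face; z up. Resting unpressed on the beads it is about 152 mm above the tub's underside, pressed home 139.
- mug: Orange mug, 78 mm across without the handle, 101 mm high, a bystander; origin under the middle.
- timer: Red and white kitchen timer, 67 mm across, 50 mm high, a bystander; origin at the centre of its underside.
- bulb0 (a point): Centre of a garlic bulb, 53 mm across and 53 mm high, 0.03 kg; it may be absent. It may lie in any attitude after it has been moved.
- bulb1 (a point): Centre of a garlic bulb, 53 mm across and 53 mm high, 0.03 kg; it may be absent. It may lie in any attitude after it has been moved.
- bulb2 (a point): Centre of a garlic bulb, 53 mm across and 53 mm high, 0.03 kg; it may be absent. It may lie in any attitude after it has been moved.
- bulb3 (a point): Centre of a garlic bulb, 53 mm across and 53 mm high, 0.03 kg; it may be absent. It may lie in any attitude after it has been moved.
- bulb4 (a point): Centre of a garlic bulb, 53 mm across and 53 mm high, 0.03 kg; it may be absent. It may lie in any attitude after it has been moved.
Mind the look-alikes: they are no part of the job. What is shaped like the part that bears bulb1 but black or purple is not meant.

How it is judged:
By the outcome, as a careful person would: the job done as asked, in the order asked, and still so for the second after the job is handed in, with the robot touching nothing.
Of garlic0, garlic1, garlic2, garlic3, garlic4 only 3 to 5 are there at a start; the rules pass over those that are not, and their reading is None.
At some moment in a run one of garlic0, garlic1, garlic2, garlic3, garlic4, cover may be knocked a few centimetres aside while the robot is not near it.
It also fails if it takes over 210 s, if anything falls off the work surface, if the arm or the gripper's body presses on something with over 40 N, if the wrist force passes 120 N, or if a joint passes its speed limit or range.

## Robot

A 6-joint arm with a two-finger parallel gripper is mounted at the origin on a cart in front of the work surface, level with it; the furniture and walls round the work are solid. World frame = base frame: x ahead of the robot, y to its left, z up, the work surface at z = 0. Lengths are in m, angles in rad, forces in N, time in s.
With the tool pointing down it reaches from about 0.3 to 1 m from the base axis. Payload 5.1 kg.
Tool frame: the origin (TCP) lies on the centre line of the jaws, within the pads' length; the fingertips stand 14 mm ahead of it and the grasp point (between the pads) lies 5 mm behind it; x points along the fingers, y is the direction in which the jaws open and shut, and the axes are right-handed (so a half turn about x gives the same grasp; the last joint's range is limited). The gripper opens to 95 mm and grips with 3 to 60 N. Pads are 20 mm wide; open, the fingers measure 119 mm over their backs; the gripper's body (75 mm by 180 mm) begins 59 mm behind the grasp point.
Start: joints at [-0.083, 0.124, 1.65, -0, 1.367, -0.083], TCP at [0.65, -0, 0.229] pointing down, gripper open.
Joint ranges: [-2.61, 2.61], [-1.02, 2.33], [0.03, 2.71], [-1.35, 4.49], [0.32, 2.68], [-2.91, 2.91]. Speed limits (rad/s): [2.57, 2.57, 3.14, 3.14, 3.14, 3.14].

## Interface

Orientations are given as a rotation vector (axis times angle).
In Python, from bench import r gives the robot as it stands.
- The arm moves only by the tool play_rows, never from a script. Its argument "steps" is a list of rows, each an object with "hand": the finger opening in cm, from 0 to 9.51; "delta_pos": the shift along the tool's x, y, z in cm, a list of three; "yaw": the turn about the tool's x in degrees. In form: [{"hand": hand, "delta_pos": [x, y, z], "yaw": yaw}, ...]. A call has exactly 8 rows; each row is the pose to reach, as a shift and turn from the pose measured when the call began, along the tool's axes at that moment; what a row does not reach only later rows make up. A row lasts 1/10 s, in which the tool goes at most 50 mm and 8.59 degrees, less where a joint would pass 70% of its speed; a pose out of reach is approached as far as the arm can. A call with a gripper value outside its range is refused whole. The fingers move at their own pace and stop on an object; "newtons" is the grip in N (left out, the last holds). Time passes only in rows, so rows that repeat a pose let the fingers close, or fill a call up. It gives the time, the measured TCP pose, the force and the opening at its end, in the units of the state.
- r.observe(): the state, without advancing time (a new reading comes with each control period).
- r.get_image(name): name is "scene" or "side" or "wrist"; returns (picture, depth): 400x640x3 uint8, blue, green, red; 400x640 float32, m along the optical axis (not along the pixel's ray), 0 where there is no reading.
- r.camera_info(name): a dict with "fx", "fy", "cx", "cy" (pixels), "world_to_cam" (4x4, takes a point from world to camera coordinates); the wrist camera has in their place "hand_eye" (4x4, takes a point from camera to tool coordinates, whose origin is the TCP and whose axes are the tool frame's). Camera axes: x right, y up, looking along -z (the intrinsics and any distortion apply to the point x, -y, -z); pixel columns grow to the right and rows downward; lengths in m; the calibration is good to about 2 mm. A picture is of the moment at which its call begins: read the wrist's pose just before it. camera_info takes no time and is no camera call.
- r.finish_job(): hands the job in, once; it reports no verdict.
The state is a dict: "time": time; "joint_pos": joint angles; "dq": joint speeds; "effort": joint torques, N m; "eef_pos": TCP position; "tcp_rot": TCP orientation; "contact_force": force on the tool from outside, world axes, zero at the start; "wrist_torque": the same for the moment, N m; "gripper_width": finger opening in m.
Only numpy, scipy, OpenCV 4.12 (cv2) and the standard library are available. Lean on these libraries where they do the work, as an engineer would, in place of code of your own. Each camera call takes 0.05 s, during which the arm holds its last target.

## Working session

There is one attempt and no reset: what is moved stays moved. The work goes in short steps, Python scripts to look and compute and a tool call to move; the robot and the scene stay as the last step left them, time stands still between calls to the robot, and variables do not carry over. Pictures are saved under pics/ and viewed, and the job is handed in when it is done.

Besides the shell and the picture viewer there is one more tool, called after ">>>" as name(argument=value, ...), one argument or row to a line, values as JSON. play_rows: Moves the arm, as the interface text tells. Its arguments: {"type":"object","properties":{"steps":{"type":"array"},"newtons":{"type":"number"}},"required":["steps"]}

```bash
ls; mkdir -p pics; python3 - <<'E'
from bench import r
import cv2,numpy as np
s=r.observe();print(s)
for n in("scene","side","wrist"):
    im,d=r.get_image(n);cv2.imwrite(f"pics/{n}0.png",im);np.save(f"pics/{n}0.npy",d)
    c=r.camera_info(n);print(n,c, (d>0).mean())
E
```

```text
pics
{'time': 0.0, 'joint_pos': array([-8.26183636e-02,  1.24521020e-01,  1.65169118e+00, -2.93195593e-06,
        1.36745953e+00, -8.25981414e-02]), 'dq': array([ 0.00131014, -0.00210352,  0.000855  ,  0.0001568 ,  0.00107071,
        0.00319981]), 'effort': array([-6.25927078e-04, -4.17603564e+01, -3.59935069e+01,  7.73367751e-02,
        4.92534391e-02, -1.75303944e-04]), 'eef_pos': array([6.49387106e-01, 8.94630762e-06, 2.27366550e-01]), 'tcp_rot': array([ 1.2083578 ,  1.21084042, -1.21066012]), 'contact_force': array([-0.41636042, -0.30353831, -0.84200403]), 'wrist_torque': array([-0.01719257, -0.01426383, -0.01304614]), 'gripper_width': 0.0949536163265112}
scene {'fx': 511.32833793824705, 'fy': 511.32833793824705, 'cx': 332.4723349816322, 'cy': 199.43391147166196, 'world_to_cam': array([[ 0.84385468, -0.53651423,  0.00785843, -0.4544166 ],
       [ 0.39444757,  0.63020125,  0.66877313, -0.29923101],
       [-0.36375869, -0.5612476 ,  0.74342501, -1.33331829],
       [ 0.        ,  0.        ,  0.        ,  1.        ]])} 0.99612890625
side {'fx': 378.91709595345486, 'fy': 378.91709595345486, 'cx': 314.5221820868512, 'cy': 194.65666420428656, 'world_to_cam': array([[-0.96651372, -0.25638266,  0.01091616,  0.51846841],
       [ 0.16473514, -0.58727976,  0.79244231, -0.16973062],
       [-0.19675762,  0.76770464,  0.60984918, -1.07174977],
       [ 0.        ,  0.        ,  0.        ,  1.        ]])} 0.991796875
wrist {'fx': 286.73845285617347, 'fy': 286.73845285617347, 'cx': 318.4633775961998, 'cy': 197.77330803828465, 'hand_eye': array([[-4.70704871e-05,  2.47809689e-01, -9.68808730e-01,
        -1.56922564e-01],
       [ 9.99999914e-01,  4.11659256e-04,  5.67115754e-05,
        -1.24611187e-03],
       [ 4.12872759e-04, -9.68808644e-01, -2.47809687e-01,
        -6.97761064e-02],
       [ 0.00000000e+00,  0.00000000e+00,  0.00000000e+00,
         1.00000000e+00]])} 0.9814140625
```

View pics/scene0.png

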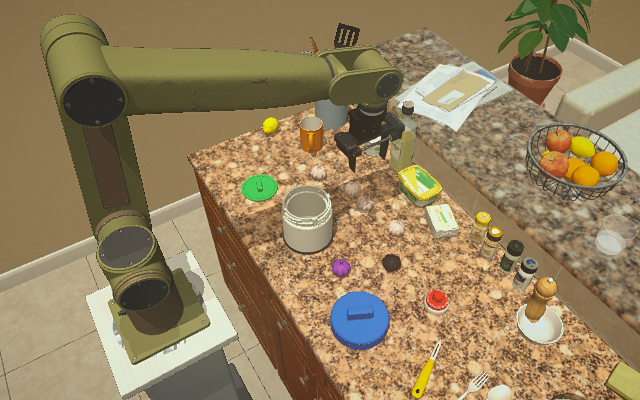

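View pics/side0.png

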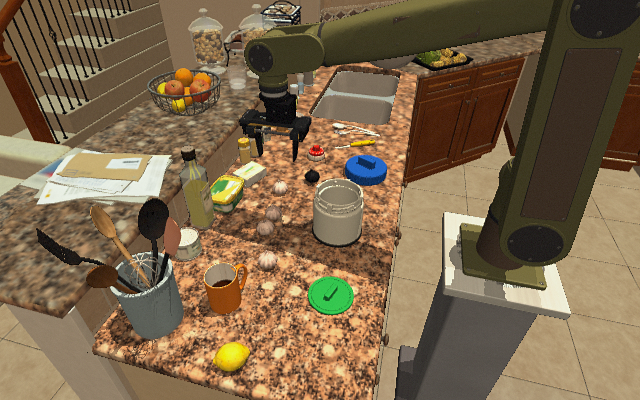

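View pics/wrist0.png

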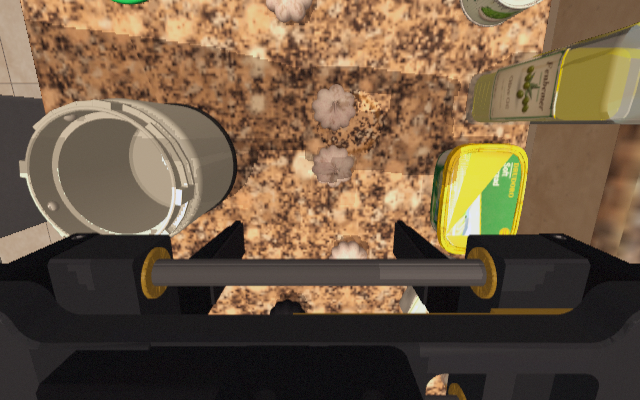

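The scene picture shows four pale bulbs at about (318,172), (352,188), (365,204) and (396,228). The tub is at (307,220), the cap at (360,320), the cover at (260,187), the mug at (311,135) and the timer at (437,300). The purple (341,268) and black (391,263) ones are decoys. Next I'll measure them.

```bash
cat > h.py <<'E'
from bench import r
import cv2,numpy as np
from scipy.spatial.transform import Rotation as R
def cam(n,s=None):
    c=r.camera_info(n)
    if n=="wrist":
        T=np.eye(4);T[:3,:3]=R.from_rotvec(s["tcp_rot"]).as_matrix();T[:3,3]=s["eef_pos"]
        c["c2w"]=T@c["hand_eye"]
    else: c["c2w"]=np.linalg.inv(c["world_to_cam"])
    return c
def cloud(n,d,s=None):
    c=cam(n,s);v,u=np.mgrid[:d.shape[0],:d.shape[1]]
    P=np.stack([(u-c["cx"])/c["fx"]*d,-(v-c["cy"])/c["fy"]*d,-d,np.ones_like(d)],-1)
    return (P@c["c2w"].T)[...,:3]
def ray(n,u,v,z,s=None):
    c=cam(n,s);d=c["c2w"][:3,:3]@np.array([(u-c["cx"])/c["fx"],-(v-c["cy"])/c["fy"],-1]);o=c["c2w"][:3,3]
    return o+d*(z-o[2])/d[2]
def snap(n,name):
    s=r.observe();im,d=r.get_image(n);cv2.imwrite(f"pics/{name}.png",im);return s,im,d,cloud(n,d,s)
def circ(P):
    A=np.c_[2*P[:,:2],np.ones(len(P))];x=np.linalg.lstsq(A,(P[:,:2]**2).sum(1),rcond=None)[0]
    return x[:2],np.sqrt(x[2]+x[0]**2+x[1]**2)
E
cat > look.py <<'E'
from h import *
import sys
for n in("scene","side"):
    im=cv2.imread(f"pics/{n}0.png");d=np.load(f"pics/{n}0.npy");P=cloud(n,d)
    z=P[...,2];x=P[...,0];y=P[...,1]
    hsv=cv2.cvtColor(im,cv2.COLOR_BGR2HSV)
    print(n,"table z",np.median(z[(abs(z)<.02)]))
    m=((z>0.012)&(z<0.17)&(x>.2)&(x<1.0)&(abs(y)<.8)).astype(np.uint8)
    k,l,st,ce=cv2.connectedComponentsWithStats(m)
    for i in range(1,k):
        if st[i,4]<60: continue
        q=l==i;Q=P[q]
        print(n,st[i,:5],"med",Q[:,:2].mean(0).round(3),"min",Q.min(0).round(3),"max",Q.max(0).round(3),"hsv",np.median(hsv[q],0))
E
python3 look.py
```

```text
scene table z -0.00017781927920024199
scene [386  86  21  32 269] med [0.924 0.225] min [0.895 0.17  0.094] max [0.999 0.29  0.17 ] hsv [ 18.  88. 149.]
scene [ 299   99   49   53 1416] med [0.723 0.366] min [0.631 0.287 0.012] max [0.853 0.46  0.14 ] hsv [ 22.  53. 132.]
scene [  389   113   251   254 21245] med [ 0.908 -0.345] min [ 0.734 -0.76   0.012] max [1.    0.153 0.17 ] hsv [ 18.  97. 142.]
scene [262 117  17  17 224] med [0.584 0.477] min [0.554 0.455 0.014] max [0.619 0.505 0.061] hsv [ 27. 255. 229.]
scene [364 136  17  11  60] med [0.832 0.213] min [0.812 0.2   0.012] max [0.866 0.246 0.059] hsv [ 29.   36.5 212.5]
scene [367 144  13  11  87] med [0.829 0.194] min [0.814 0.178 0.012] max [0.843 0.22  0.053] hsv [ 26.  63. 168.]
scene [311 165  16  15 178] med [0.611 0.2  ] min [0.589 0.178 0.013] max [0.642 0.23  0.055] hsv [ 16.  68. 219.]
scene [344 181  17  15 184] med [0.662 0.082] min [0.641 0.062 0.012] max [0.692 0.11  0.054] hsv [ 15.  76. 174.]
scene [ 281  185   52   68 2847] med [0.46  0.012] min [ 0.391 -0.054  0.012] max [0.535 0.092 0.151] hsv [ 22.  58. 16
[... 2355 characters left out ...]
0. 147.]
side [256 219  18  16 217] med [0.661 0.099] min [0.639 0.069 0.013] max [0.689 0.116 0.055] hsv [ 13.  88. 157.]
side [176 227  25  31 575] med [0.833 0.227] min [0.809 0.181 0.012] max [0.876 0.258 0.061] hsv [ 24.  67. 159.]
side [258 250  20  19 266] med [0.609 0.217] min [0.588 0.187 0.014] max [0.637 0.235 0.053] hsv [ 13.   87.  225.5]
side [ 203  262   45   51 1614] med [0.666 0.349] min [0.631 0.292 0.012] max [0.709 0.389 0.105] hsv [ 13. 220. 144.]
side [324 284  14  16 113] med [0.425 0.266] min [0.413 0.241 0.012] max [0.438 0.286 0.026] hsv [ 66. 189. 195.]
side [213 342  37  30 792] med [0.583 0.497] min [0.554 0.464 0.013] max [0.621 0.519 0.058] hsv [ 25. 224. 238.]
```

```bash
cat > m.py <<'E'
from h import *
for n in("scene","side"):
    im=cv2.imread(f"pics/{n}0.png");d=np.load(f"pics/{n}0.npy");P=cloud(n,d)
    x,y,z=P[...,0],P[...,1],P[...,2]
    hsv=cv2.cvtColor(im,cv2.COLOR_BGR2HSV)
    q=(abs(x-.46)<.1)&(abs(y-.02)<.1)&(z>.1435)&(z<.16)
    c,rad=circ(P[q]);print(n,"rim",c.round(4),rad.round(4),q.sum(),np.median(z[q]), "mid", (P[q].min(0)+P[q].max(0))[:2]/2)
    b=(abs(x-.425)<.1)&(abs(y+.3)<.1)
    t=b&(z>.032)&(z<.042);print(n,"captop",((P[t].min(0)+P[t].max(0))/2).round(4),(P[t].max(0)-P[t].min(0)).round(4))
    g=b&(z>.06)&(z<.08)
    rr=cv2.minAreaRect((P[g][:,:2]*1000).astype(np.float32));print(n,"bar",rr,z[g].max())
    b=(hsv[...,0]>50)&(hsv[...,0]<80)&(hsv[...,1]>120)&(abs(x-.43)<.12)&(abs(y-.27)<.12)
    t=b&(z>.003)&(z<.011);print(n,"cover",((P[t].min(0)+P[t].max(0))/2).round(4),(P[t].max(0)-P[t].min(0)).round(4),np.median(z[t]))
    g=b&(z>.018)&(z<.03)
    rr=cv2.minAreaRect((P[g][:,:2]*1000).astype(np.float32));print(n,"tab",rr,g.sum(),z[g].max())
    for (bx,by) in [(.612,.208),(.664,.09),(.663,.02),(.685,-.107)]:
        q=(np.hypot(x-bx,y-by)<.045)&(z>.012); 
        print(n,"bulb",((P[q].min(0)+P[q].max(0))/2).round(4),(P[q].max(0)-P[q].min(0)).round(3))
E
python3 m.py
```

```text
scene rim [0.4645 0.0209] 0.0618 153 0.14545724362568868 mid [0.46549897 0.0217661 ]
scene captop [ 0.4282 -0.3003  0.037 ] [0.1476 0.1503 0.01  ]
scene bar ((428.0938415527344, -300.0375671386719), (24.061487197875977, 63.32197952270508), 63.25580978393555) 0.07163798705059432
scene cover [0.4269 0.2628 0.007 ] [0.1115 0.1157 0.0079] 0.006744066660517856
scene tab ((428.0323486328125, 262.6138610839844), (48.46070098876953, 12.885462760925293), 71.48754119873047) 41 0.025900800613157582
scene bulb [0.6157 0.2044 0.034 ] [0.053 0.052 0.042]
scene bulb [0.6654 0.0779 0.282 ] [0.052 0.065 0.54 ]
scene bulb [0.6628 0.0197 0.2836] [0.089 0.089 0.542]
scene bulb [ 0.6871 -0.1125  0.0321] [0.05  0.051 0.04 ]
side rim [0.4621 0.0223] 0.0618 190 0.14589570376594985 mid [0.46259379 0.02208983]
side captop [ 0.4252 -0.3009  0.037 ] [0.1476 0.1531 0.0099]
side bar ((425.5846862792969, -300.15399169921875), (23.548084259033203, 66.36553955078125), 64.38258361816406) 0.06886754653330307
side cover [0.4258 0.2649 0.007 ] [0.1143 0.1136 0.0079] 0.007759903443568694
side tab ((425.55377197265625, 264.14288330078125), (44.06050109863281, 14.18960952758789), 71.6082992553711) 91 0.026447864175526026
side bulb [0.6121 0.2111 0.0334] [0.049 0.049 0.039]
side bulb [0.6594 0.081  0.2822] [0.061 0.07  0.539]
side bulb [0.663  0.0186 0.2836] [0.09  0.085 0.541]
side bulb [ 0.686  -0.104   0.0331] [0.051 0.048 0.041]
```

>>> play_rows(
  steps=[
    {"hand": 8.5, "delta_pos": [2, -1, -5], "yaw": 0},
    {"hand": 8.5, "delta_pos": [5, -2, -9], "yaw": 0},
    {"hand": 8.5, "delta_pos": [8, -3, -13], "yaw": 0},
    {"hand": 8.5, "delta_pos": [11, -3.5, -17], "yaw": 0},
    {"hand": 8.5, "delta_pos": [13, -3.5, -20.8], "yaw": 0},
    {"hand": 8.5, "delta_pos": [13, -3.5, -20.8], "yaw": 0},
    {"hand": 8.5, "delta_pos": [17, -3.5, -20.8], "yaw": 0},
    {"hand": 8.5, "delta_pos": [20.5, -3.5, -20.8], "yaw": 0},
  ],
  newtons=15,
)

```text
time: 0.95
eef_pos: [0.6153, 0.2084, 0.0231]
tcp_rot: [1.21, 1.209, -1.207]
contact_force: [-0.2, -0.1, -0.9]
gripper_width: 0.0849
```

>>> play_rows(
  steps=[
    {"hand": 4, "delta_pos": [0, 0, 0], "yaw": 0},
    {"hand": 4, "delta_pos": [0, 0, 0], "yaw": 0},
    {"hand": 4, "delta_pos": [0, 0, 0], "yaw": 0},
    {"hand": 4, "delta_pos": [0, 0, 0], "yaw": 0},
    {"hand": 4, "delta_pos": [-3, 0, 0], "yaw": 0},
    {"hand": 4, "delta_pos": [-8, 0, 0], "yaw": 0},
    {"hand": 4, "delta_pos": [-13, 0, 0], "yaw": 0},
    {"hand": 4, "delta_pos": [-18, 0, 0], "yaw": 0},
  ],
)

```text
time: 1.75
eef_pos: [0.6153, 0.2082, 0.207]
tcp_rot: [1.211, 1.207, -1.205]
contact_force: [1.4, -0.0, -0.0]
gripper_width: 0.0404
```

```bash
python3 - <<'E'
from h import *
s,im,d,P=snap("scene","s1");cv2.imwrite("pics/s1c.png",cv2.resize(im[60:260,200:500],None,fx=2.5,fy=2.5))
print(s["gripper_width"])
E
```

```text
0.04040054312225111
```

View pics/s1c.png

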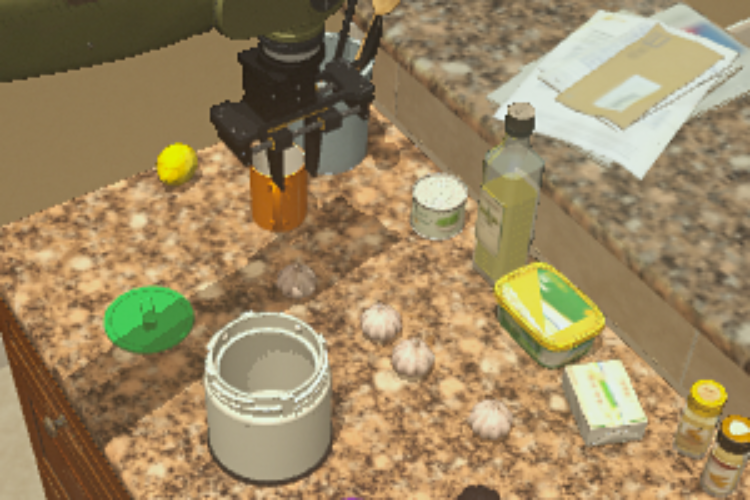

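```bash
cat > bulbs.py <<'E'
from h import *
import sys
def find(name):
    out=[]
    for n in("scene","side"):
        s,im,d,P=snap(n,name+n)
        hsv=cv2.cvtColor(im,cv2.COLOR_BGR2HSV)
        x,y,z=P[...,0],P[...,1],P[...,2]
        m=((z>0.012)&(z<0.06)&(x>.3)&(x<.76)&(y<.3)&(y>-.2)&(np.hypot(x-.4635,y-.0215)>.08)&(hsv[...,1]<140)).astype(np.uint8)
        k,l,st,ce=cv2.connectedComponentsWithStats(m)
        for i in range(1,k):
            if st[i,4]<80: continue
            Q=P[l==i]; a,b=Q.min(0),Q.max(0)
            # circle fit at mid height band
            q=Q[(Q[:,2]<.03)]
            print(n,st[i,:5],"mid",((a+b)/2)[:2].round(4),"ext",(b-a).round(3),"hsv",np.median(hsv[l==i],0))
    return
if __name__=="__main__":
    find(sys.argv[1])
E
python3 bulbs.py b1; python3 - <<'E'
import sys;sys.path.insert(0,'.')
from h import *
for n in("scene","side"):
    d=np.load(f"pics/{n}0.npy");P=cloud(n,d);x,y,z=P[...,0],P[...,1],P[...,2]
    for (bx,by) in [(.686,-.108),(.614,.208)]:
        for zz in np.arange(0,.056,.005):
            q=(np.hypot(x-bx,y-by)<.04)&(abs(z-zz)<.0025)&(z>.004)
            if q.sum()>2: print(n,bx,round(zz,3),q.sum(),P[q][:,0].min().round(3),P[q][:,0].max().round(3),P[q][:,1].min().round(3),P[q][:,1].max().round(3))
E
```

```text
scene [310 165  17  14 177] mid [0.6157 0.2051] ext [0.05  0.052 0.04 ] hsv [ 15.  79. 157.]
scene [344 181  17  15 187] mid [0.6683 0.0886] ext [0.052 0.053 0.038] hsv [ 16.  65. 225.]
scene [356 195  18  16 203] mid [0.6656 0.0162] ext [0.053 0.05  0.039] hsv [ 16.  68. 221.]
scene [387 220  18  16 218] mid [ 0.687  -0.1123] ext [0.049 0.049 0.043] hsv [ 16.  68. 223.]
scene [332 259  19  18 258] mid [ 0.4742 -0.1411] ext [0.052 0.054 0.039] hsv [149.  126.  160.5]
side [305 171  14  12 112] mid [ 0.5997 -0.1879] ext [0.048 0.024 0.034] hsv [79. 39. 25.]
side [265 204  17  16 172] mid [0.6638 0.024 ] ext [0.051 0.046 0.041] hsv [ 14.  85. 229.]
side [256 219  18  16 218] mid [0.6639 0.0918] ext [0.05  0.05  0.039] hsv [ 14.  85. 227.]
side [258 250  20  18 265] mid [0.6118 0.2106] ext [0.051 0.047 0.039] hsv [ 12.  89. 151.]
scene 0.686 0.005 13 0.647 0.726 -0.139 -0.072
scene 0.686 0.01 3 0.648 0.674 -0.124 -0.114
scene 0.686 0.015 15 0.666 0.695 -0.134 -0.1
scene 0.686 0.02 11 0.663 0.709 -0.133 -0.087
scene 0.686 0.025 32 0.662 0.704 -0.138 -0.088
scene 0.686 0.03 42 0.666 0.712
[... 681 characters left out ...]
side 0.686 0.015 11 0.668 0.707 -0.096 -0.085
side 0.686 0.02 19 0.661 0.711 -0.11 -0.084
side 0.686 0.025 26 0.661 0.71 -0.121 -0.08
side 0.686 0.03 23 0.664 0.711 -0.126 -0.087
side 0.686 0.035 32 0.664 0.707 -0.128 -0.088
side 0.686 0.04 36 0.666 0.7 -0.125 -0.089
side 0.686 0.045 12 0.679 0.698 -0.111 -0.098
side 0.686 0.05 3 0.685 0.691 -0.111 -0.108
side 0.614 0.015 13 0.59 0.622 0.203 0.233
side 0.614 0.02 22 0.588 0.634 0.199 0.234
side 0.614 0.025 30 0.588 0.634 0.2 0.233
side 0.614 0.03 53 0.589 0.637 0.187 0.235
side 0.614 0.035 61 0.591 0.633 0.189 0.228
side 0.614 0.04 53 0.596 0.628 0.194 0.229
side 0.614 0.045 24 0.605 0.621 0.198 0.22
side 0.614 0.05 9 0.612 0.617 0.204 0.211
```

The scene shows A stayed put: the fingers were still closing when I lifted. I'll allow more time to close.

>>> play_rows(
  steps=[
    {"hand": 7.5, "delta_pos": [4, 0, 0], "yaw": 0},
    {"hand": 7.5, "delta_pos": [8, 0, 0], "yaw": 0},
    {"hand": 7.5, "delta_pos": [11, 0, 0], "yaw": 0},
    {"hand": 7.5, "delta_pos": [11, 0, 0], "yaw": 0},
    {"hand": 7.5, "delta_pos": [11, 0, 0], "yaw": 0},
    {"hand": 7.5, "delta_pos": [15, 0, 0], "yaw": 0},
    {"hand": 7.5, "delta_pos": [18.6, 0, 0], "yaw": 0},
    {"hand": 7.5, "delta_pos": [18.6, 0, 0], "yaw": 0},
  ],
)

```text
time: 2.7
eef_pos: [0.6186, 0.209, 0.0225]
tcp_rot: [1.214, 1.205, -1.202]
contact_force: [-0.2, -0.3, -0.6]
gripper_width: 0.0748
```

>>> play_rows(
  steps=[
    {"hand": 4, "delta_pos": [0, 0, 0], "yaw": 0},
    {"hand": 4, "delta_pos": [0, 0, 0], "yaw": 0},
    {"hand": 4, "delta_pos": [0, 0, 0], "yaw": 0},
    {"hand": 4, "delta_pos": [0, 0, 0], "yaw": 0},
    {"hand": 4, "delta_pos": [0, 0, 0], "yaw": 0},
    {"hand": 4, "delta_pos": [0, 0, 0], "yaw": 0},
    {"hand": 4, "delta_pos": [0, 0, 0], "yaw": 0},
    {"hand": 4, "delta_pos": [-1, 0, 0], "yaw": 0},
  ],
)

```text
time: 3.5
eef_pos: [0.618, 0.2089, 0.0323]
tcp_rot: [1.213, 1.206, -1.203]
contact_force: [0.1, 0.2, -0.1]
gripper_width: 0.0506
```

>>> play_rows(
  steps=[
    {"hand": 4, "delta_pos": [-5, 0, 0], "yaw": 0},
    {"hand": 4, "delta_pos": [-10, -1, 1], "yaw": 0},
    {"hand": 4, "delta_pos": [-15, -2, 2], "yaw": 0},
    {"hand": 4, "delta_pos": [-19, -4, 4], "yaw": 0},
    {"hand": 4, "delta_pos": [-19, -7, 7.5], "yaw": 0},
    {"hand": 4, "delta_pos": [-19, -10, 10.5], "yaw": 0},
    {"hand": 4, "delta_pos": [-19, -13, 14], "yaw": 0},
    {"hand": 4, "delta_pos": [-19, -15.5, 16.7], "yaw": 0},
  ],
)

```text
time: 4.3
eef_pos: [0.4601, 0.0402, 0.2214]
tcp_rot: [1.213, 1.205, -1.203]
contact_force: [0.5, -1.0, 0.2]
gripper_width: 0.0499
```

```bash
python3 bulbs.py b2; python3 -c "
import cv2
im=cv2.imread('pics/b2scene.png');cv2.imwrite('pics/b2c.png',cv2.resize(im[60:260,200:500],None,fx=2.5,fy=2.5))
from bench import r;s=r.observe();print(s['eef_pos'],s['gripper_width'],s['joint_pos'])"
```

```text
scene [344 181  17  15 187] mid [0.6658 0.0874] ext [0.05  0.051 0.041] hsv [ 16.  65. 226.]
scene [356 195  18  16 201] mid [0.6653 0.0156] ext [0.051 0.048 0.04 ] hsv [ 16.  68. 222.]
scene [387 220  18  16 221] mid [ 0.6887 -0.1126] ext [0.05  0.048 0.04 ] hsv [ 16.  68. 223.]
scene [332 259  19  18 255] mid [ 0.4748 -0.1436] ext [0.052 0.049 0.041] hsv [149. 126. 162.]
side [305 171  14  12 100] mid [ 0.6001 -0.1854] ext [0.048 0.029 0.032] hsv [60. 37. 24.]
side [272 180  16  14 160] mid [ 0.6864 -0.1077] ext [0.053 0.05  0.041] hsv [ 14.   85.  222.5]
side [265 204  17  16 193] mid [0.6633 0.0228] ext [0.05  0.043 0.039] hsv [ 13.  86. 226.]
side [256 219  18  16 218] mid [0.6638 0.0912] ext [0.051 0.05  0.04 ] hsv [ 14.   85.5 217.5]
[0.45946627 0.03937052 0.22109741] 0.05017624699946601 [-3.17275299e-02 -3.11816114e-01  2.06773670e+00  1.19391060e-03
  1.37863616e+00 -2.94440120e-02]
```

View pics/b2c.png

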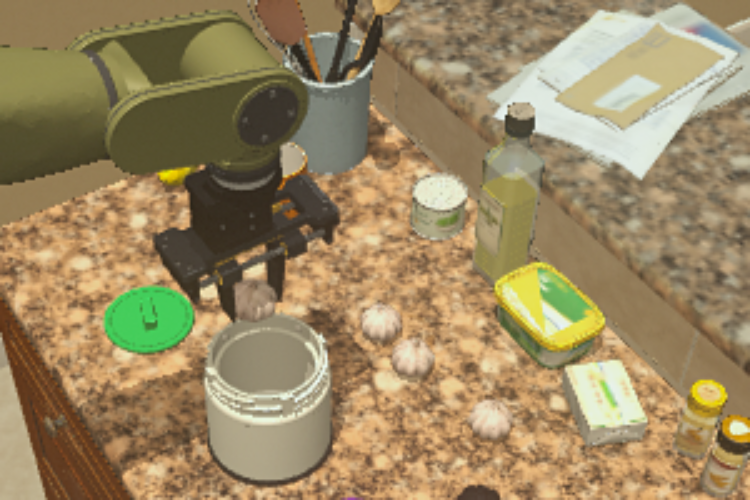

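The bulb is held over the tub mouth, at about (255,300) in this crop. Now I lower it, release and retreat.

>>> play_rows(
  steps=[
    {"hand": 4, "delta_pos": [4, 0.3, 0], "yaw": 0},
    {"hand": 4, "delta_pos": [8.0, 0.3, 0], "yaw": 0},
    {"hand": 6.8, "delta_pos": [8.0, 0.3, 0], "yaw": 0},
    {"hand": 6.8, "delta_pos": [8.0, 0.3, 0], "yaw": 0},
    {"hand": 6.8, "delta_pos": [8.0, 0.3, 0], "yaw": 0},
    {"hand": 6.8, "delta_pos": [8, 0.3, 0], "yaw": 0},
    {"hand": 6.8, "delta_pos": [3.5, 0.3, 0], "yaw": 0},
    {"hand": 7.5, "delta_pos": [-1, 0.3, 0], "yaw": 0},
  ],
)

```text
time: 5.2
eef_pos: [0.4619, 0.0395, 0.2324]
tcp_rot: [1.214, 1.205, -1.206]
contact_force: [1.4, -0.4, 0.8]
gripper_width: 0.0721
```

>>> play_rows(
  steps=[
    {"hand": 7.5, "delta_pos": [0, 5, -1], "yaw": 0},
    {"hand": 7.5, "delta_pos": [0, 9.5, -2.5], "yaw": 0},
    {"hand": 7.5, "delta_pos": [3, 13.5, -4], "yaw": 0},
    {"hand": 7.5, "delta_pos": [6, 17.5, -5], "yaw": 0},
    {"hand": 7.5, "delta_pos": [10, 20.2, -5], "yaw": 0},
    {"hand": 7.5, "delta_pos": [13.5, 20.2, -5], "yaw": 0},
    {"hand": 7.5, "delta_pos": [17.5, 20.2, -5], "yaw": 0},
    {"hand": 7.5, "delta_pos": [21.1, 20.2, -5], "yaw": 0},
  ],
)

```text
time: 6.0
eef_pos: [0.6665, 0.0895, 0.0223]
tcp_rot: [1.215, 1.203, -1.205]
contact_force: [-0.1, 0.0, 0.7]
gripper_width: 0.075
```

>>> play_rows(
  steps=[
    {"hand": 4, "delta_pos": [0, 0, 0], "yaw": 0},
    {"hand": 4, "delta_pos": [0, 0, 0], "yaw": 0},
    {"hand": 4, "delta_pos": [0, 0, 0], "yaw": 0},
    {"hand": 4, "delta_pos": [0, 0, 0], "yaw": 0},
    {"hand": 4, "delta_pos": [0, 0, 0], "yaw": 0},
    {"hand": 4, "delta_pos": [0, 0, 0], "yaw": 0},
    {"hand": 4, "delta_pos": [-4, 0, 0], "yaw": 0},
    {"hand": 4, "delta_pos": [-8, 0, 0], "yaw": 0},
  ],
)

```text
time: 6.8
eef_pos: [0.6647, 0.0893, 0.1024]
tcp_rot: [1.214, 1.205, -1.207]
contact_force: [0.5, -0.4, -0.2]
gripper_width: 0.0507
```

>>> play_rows(
  steps=[
    {"hand": 4, "delta_pos": [-4.5, -1, 1], "yaw": 0},
    {"hand": 4, "delta_pos": [-9, -2.5, 2], "yaw": 0},
    {"hand": 4, "delta_pos": [-12, -5.5, 3.5], "yaw": 0},
    {"hand": 4, "delta_pos": [-12, -9.5, 5], "yaw": 0},
    {"hand": 4, "delta_pos": [-12, -13.5, 6.5], "yaw": 0},
    {"hand": 4, "delta_pos": [-12, -17, 8], "yaw": 0},
    {"hand": 4, "delta_pos": [-12, -20.1, 8.9], "yaw": 0},
    {"hand": 4, "delta_pos": [-12, -20.1, 8.9], "yaw": 0},
  ],
)

```text
time: 7.6
eef_pos: [0.4603, 0.0, 0.2218]
tcp_rot: [1.215, 1.204, -1.207]
contact_force: [0.0, 0.3, -0.5]
gripper_width: 0.0505
```

```bash
python3 bulbs.py b3; python3 -c "
import cv2
im=cv2.imread('pics/b3scene.png');cv2.imwrite('pics/b3c.png',cv2.resize(im[60:260,200:500],None,fx=2.5,fy=2.5))"
```

```text
scene [356 195  18  16 203] mid [0.6656 0.0145] ext [0.052 0.048 0.042] hsv [ 16.  68. 222.]
scene [387 220  18  16 218] mid [ 0.688  -0.1117] ext [0.052 0.052 0.042] hsv [ 16.  67. 224.]
scene [332 259  19  18 261] mid [ 0.475  -0.1428] ext [0.055 0.053 0.039] hsv [149. 127. 162.]
side [305 169  14  14 112] mid [ 0.5997 -0.187 ] ext [0.049 0.025 0.041] hsv [83.5 40.5 25. ]
side [272 180  16  14 158] mid [ 0.6861 -0.1069] ext [0.051 0.052 0.041] hsv [ 13.   85.5 219.5]
side [265 204  17  16 193] mid [0.6633 0.0222] ext [0.049 0.045 0.039] hsv [ 13.  86. 226.]
```

View pics/b3c.png

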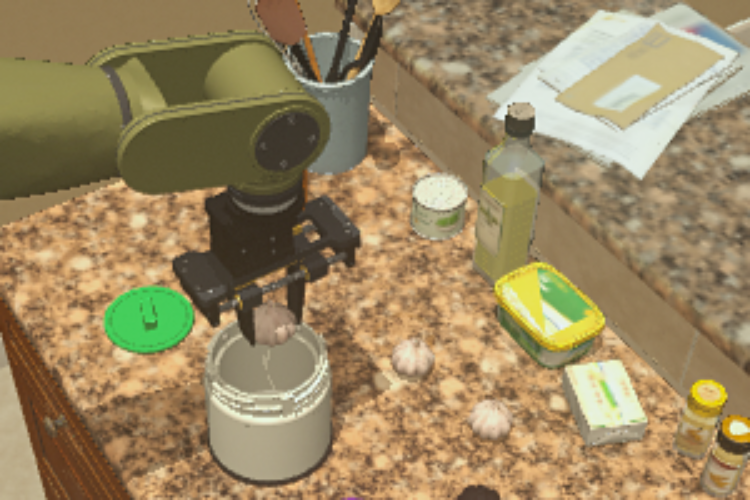

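The second bulb is held over the mouth at about (272,325) in this crop.

>>> play_rows(
  steps=[
    {"hand": 4, "delta_pos": [4, 0.3, 0], "yaw": 0},
    {"hand": 4, "delta_pos": [8.0, 0.3, 0], "yaw": 0},
    {"hand": 6.8, "delta_pos": [8.0, 0.3, 0], "yaw": 0},
    {"hand": 6.8, "delta_pos": [8.0, 0.3, 0], "yaw": 0},
    {"hand": 6.8, "delta_pos": [8.0, 0.3, 0], "yaw": 0},
    {"hand": 6.8, "delta_pos": [8, 0.3, 0], "yaw": 0},
    {"hand": 6.8, "delta_pos": [3.5, 0.3, 0], "yaw": 0},
    {"hand": 7.5, "delta_pos": [-1, 0.3, 0], "yaw": 0},
  ],
)

```text
time: 8.5
eef_pos: [0.4654, 0.0006, 0.2338]
tcp_rot: [1.215, 1.204, -1.206]
contact_force: [1.0, -0.1, 0.1]
gripper_width: 0.072
```

>>> play_rows(
  steps=[
    {"hand": 7.5, "delta_pos": [0, 5, -1], "yaw": 0},
    {"hand": 7.5, "delta_pos": [0, 9.5, -1.8], "yaw": 0},
    {"hand": 7.5, "delta_pos": [3, 13.5, -1.8], "yaw": 0},
    {"hand": 7.5, "delta_pos": [6, 17.5, -1.8], "yaw": 0},
    {"hand": 7.5, "delta_pos": [10, 19.9, -1.8], "yaw": 0},
    {"hand": 7.5, "delta_pos": [13.5, 19.9, -1.8], "yaw": 0},
    {"hand": 7.5, "delta_pos": [17.5, 19.9, -1.8], "yaw": 0},
    {"hand": 7.5, "delta_pos": [21.2, 19.9, -1.8], "yaw": 0},
  ],
)

```text
time: 9.3
eef_pos: [0.6672, 0.0182, 0.023]
tcp_rot: [1.216, 1.202, -1.204]
contact_force: [-0.9, 0.5, -0.7]
gripper_width: 0.0748
```

>>> play_rows(
  steps=[
    {"hand": 4, "delta_pos": [0, 0, 0], "yaw": 0},
    {"hand": 4, "delta_pos": [0, 0, 0], "yaw": 0},
    {"hand": 4, "delta_pos": [0, 0, 0], "yaw": 0},
    {"hand": 4, "delta_pos": [0, 0, 0], "yaw": 0},
    {"hand": 4, "delta_pos": [0, 0, 0], "yaw": 0},
    {"hand": 4, "delta_pos": [0, 0, 0], "yaw": 0},
    {"hand": 4, "delta_pos": [-4, 0, 0], "yaw": 0},
    {"hand": 4, "delta_pos": [-8, 0, 0], "yaw": 0},
  ],
)

```text
time: 10.1
eef_pos: [0.6654, 0.0182, 0.1032]
tcp_rot: [1.215, 1.204, -1.206]
contact_force: [1.4, 0.2, -0.7]
gripper_width: 0.0502
```

```bash
python3 - <<'E'
from h import *
for n in ("scene","side"):
    s,im,d,P=snap(n,"t4"+n)
    x,y,z=P[...,0],P[...,1],P[...,2]
    q=(np.hypot(x-.4635,y-.0215)<.058)&(z<.12)
    print(n,q.sum())
    g=q&(cv2.cvtColor(im,cv2.COLOR_BGR2HSV)[...,1]>0)
    # height print grid
    for yy in np.arange(-.03,.08,.015):
        print(round(yy,3),[ (int(1000*np.median(z[q&(abs(y-yy)<.0075)&(abs(x-xx)<.0075)])) if (q&(abs(y-yy)<.0075)&(abs(x-xx)<.0075)).any() else -1) for xx in np.arange(.41,.525,.015)])
a=cv2.imread("pics/t4scene.png")[170:260,260:360];b=cv2.imread("pics/t4side.png")[160:250,290:390]
cv2.imwrite("pics/t4.png",cv2.resize(np.hstack([a,b]),None,fx=4,fy=4))
E
```

```text
scene 16
-0.03 [-1, -1, -1, -1, -1, -1, -1, -1]
-0.015 [-1, -1, -1, -1, -1, -1, -1, -1]
0.0 [-1, -1, -1, -1, -1, -1, -1, -1]
0.015 [-1, -1, -1, -1, -1, -1, -1, 119]
0.03 [-1, -1, -1, -1, -1, -1, -1, 119]
0.045 [-1, -1, -1, -1, -1, -1, -1, 118]
0.06 [-1, 117, -1, -1, -1, -1, 119, 118]
0.075 [-1, -1, 117, 117, 119, -1, 118, -1]
side 10
-0.03 [-1, 118, 119, 118, 119, 119, -1, -1]
-0.015 [-1, -1, -1, -1, -1, -1, 119, -1]
0.0 [119, -1, -1, -1, -1, -1, -1, -1]
0.015 [-1, -1, -1, -1, -1, -1, -1, 119]
0.03 [-1, -1, -1, -1, -1, -1, -1, -1]
0.045 [-1, -1, -1, -1, -1, -1, -1, -1]
0.06 [-1, -1, -1, -1, -1, -1, -1, -1]
0.075 [-1, -1, -1, -1, -1, -1, -1, -1]
```

View pics/t4.png

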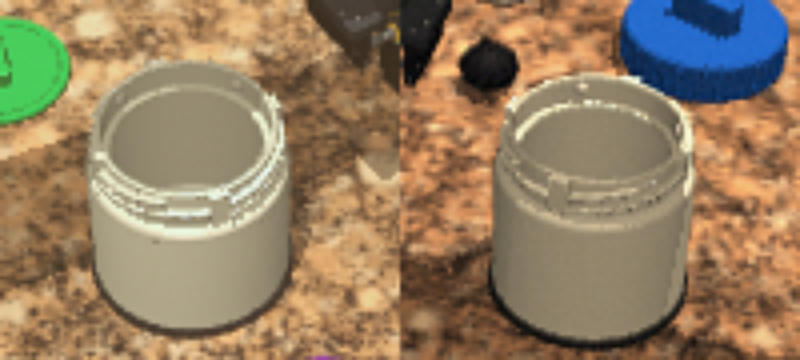

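The picture shows the mouth clear, but the bulbs inside are hidden below the rim. Now the third bulb.

>>> play_rows(
  steps=[
    {"hand": 4, "delta_pos": [-4.5, -1, 0], "yaw": 0},
    {"hand": 4, "delta_pos": [-9, -2.5, 0], "yaw": 0},
    {"hand": 4, "delta_pos": [-12, -5.5, 0], "yaw": 0},
    {"hand": 4, "delta_pos": [-12, -9.5, -0.3], "yaw": 0},
    {"hand": 4, "delta_pos": [-12, -13.5, -0.3], "yaw": 0},
    {"hand": 4, "delta_pos": [-12, -17, -0.3], "yaw": 0},
    {"hand": 4, "delta_pos": [-12, -20.0, -0.3], "yaw": 0},
    {"hand": 4, "delta_pos": [-12, -20.0, -0.3], "yaw": 0},
  ],
)

```text
time: 11.0
eef_pos: [0.466, 0.0217, 0.2271]
tcp_rot: [1.222, 1.191, -1.194]
contact_force: [0.4, -0.0, -0.9]
gripper_width: 0.0502
```

>>> play_rows(
  steps=[
    {"hand": 4, "delta_pos": [4, 0.3, 0], "yaw": 0},
    {"hand": 4, "delta_pos": [8.0, 0.3, 0], "yaw": 0},
    {"hand": 6.8, "delta_pos": [8.0, 0.3, 0], "yaw": 0},
    {"hand": 6.8, "delta_pos": [8.0, 0.3, 0], "yaw": 0},
    {"hand": 6.8, "delta_pos": [8.0, 0.3, 0], "yaw": 0},
    {"hand": 6.8, "delta_pos": [8, 0.3, 0], "yaw": 0},
    {"hand": 6.8, "delta_pos": [3.5, 0.3, 0], "yaw": 0},
    {"hand": 7.5, "delta_pos": [-1, 0.3, 0], "yaw": 0},
  ],
)

```text
time: 11.8
eef_pos: [0.4683, 0.0217, 0.2385]
tcp_rot: [1.222, 1.192, -1.195]
contact_force: [1.1, -0.3, 0.5]
gripper_width: 0.0717
```

```bash
python3 bulbs.py b5
```

```text
scene [387 220  18  16 219] mid [ 0.6881 -0.1121] ext [0.048 0.049 0.042] hsv [ 16.  67. 225.]
scene [332 259  19  18 262] mid [ 0.4737 -0.1421] ext [0.052 0.054 0.042] hsv [149. 127. 162.]
side [305 171  14  11 104] mid [ 0.5999 -0.187 ] ext [0.049 0.025 0.036] hsv [90.  35.  23.5]
side [272 180  16  14 160] mid [ 0.6866 -0.1035] ext [0.052 0.044 0.04 ] hsv [ 14.  85. 220.]
```

>>> play_rows(
  steps=[
    {"hand": 7.5, "delta_pos": [0, 4.5, 1], "yaw": 0},
    {"hand": 7.5, "delta_pos": [0, 9, 3], "yaw": 0},
    {"hand": 7.5, "delta_pos": [2, 12.5, 5.5], "yaw": 0},
    {"hand": 7.5, "delta_pos": [4, 16, 8], "yaw": 0},
    {"hand": 7.5, "delta_pos": [7, 19, 10.5], "yaw": 0},
    {"hand": 7.5, "delta_pos": [10, 21.7, 13], "yaw": 0},
    {"hand": 7.5, "delta_pos": [13, 21.9, 13], "yaw": 0},
    {"hand": 7.5, "delta_pos": [13, 21.9, 13], "yaw": 0},
  ],
)

```text
time: 12.7
eef_pos: [0.6944, -0.1094, 0.12]
tcp_rot: [1.227, 1.186, -1.189]
contact_force: [-1.0, 1.0, -0.8]
gripper_width: 0.0751
```

```bash
cat > pl.py <<'E'
from h import *
def plan(*targets):
    s=r.observe();M=R.from_rotvec(s["tcp_rot"]).as_matrix()
    print("t",round(s["time"],2),"tcp",s["eef_pos"].round(4),"j",s["joint_pos"].round(2),"F",s["contact_force"].round(1),"w",round(s["gripper_width"],4))
    print("axes tool x",M[:,0].round(4),"y-angle",np.degrees(np.arctan2(M[1,1],M[0,1])).round(2))
    for t in targets: print(t,(M.T@(np.array(t)-s["eef_pos"])*100).round(2))
E
python3 -c "
from pl import *
plan((.687,-.108,.021))"
```

```text
t 12.7 tcp [ 0.6944 -0.1094  0.12  ] j [-0.24  0.3   1.63  0.01  1.18 -0.24] F [-1.   1.  -0.8] w 0.0751
axes tool x [ 0.0301  0.0013 -0.9995] y-angle -0.21
(0.687, -0.108, 0.021) [ 9.87 -1.04 -0.12]
```

>>> play_rows(
  steps=[
    {"hand": 7.5, "delta_pos": [3, -1.0, 0], "yaw": 0},
    {"hand": 7.5, "delta_pos": [6, -1.0, -0.1], "yaw": 0},
    {"hand": 7.5, "delta_pos": [9, -1, -0.1], "yaw": 0},
    {"hand": 7, "delta_pos": [9.9, -1, -0.1], "yaw": 0},
    {"hand": 4, "delta_pos": [9.9, -1, -0.1], "yaw": 0},
    {"hand": 4, "delta_pos": [9.9, -1, -0.1], "yaw": 0},
    {"hand": 4, "delta_pos": [9.9, -1, -0.1], "yaw": 0},
    {"hand": 4, "delta_pos": [9.9, -1, -0.1], "yaw": 0},
  ],
)

```text
time: 13.5
eef_pos: [0.6892, -0.1085, 0.0238]
tcp_rot: [1.228, 1.182, -1.186]
contact_force: [-0.6, 0.4, 5.2]
gripper_width: 0.0509
```

```bash
python3 -c "
from pl import *
plan((.46,.0215,.24))"
```

```text
t 13.5 tcp [ 0.6892 -0.1085  0.0238] j [-0.24  0.39  1.69  0.01  1.02 -0.24] F [-0.6  0.4  5.2] w 0.0509
axes tool x [ 3.460e-02  5.000e-04 -9.994e-01] y-angle -0.21
(0.46, 0.0215, 0.24) [-22.39 -22.21 -12.93]
```

>>> play_rows(
  steps=[
    {"hand": 4, "delta_pos": [-4.5, -1, 0], "yaw": 0},
    {"hand": 4, "delta_pos": [-9, -2.5, -0.5], "yaw": 0},
    {"hand": 4, "delta_pos": [-13.5, -4, -1], "yaw": 0},
    {"hand": 4, "delta_pos": [-17.5, -6.5, -3], "yaw": 0},
    {"hand": 4, "delta_pos": [-21, -9.5, -5], "yaw": 0},
    {"hand": 4, "delta_pos": [-21, -13.5, -7.5], "yaw": 0},
    {"hand": 4, "delta_pos": [-21, -17.5, -10], "yaw": 0},
    {"hand": 4, "delta_pos": [-21, -21, -12.5], "yaw": 0},
  ],
)

```text
time: 14.3
eef_pos: [0.471, 0.0178, 0.2276]
tcp_rot: [1.23, 1.181, -1.185]
contact_force: [-0.2, 1.8, -0.5]
gripper_width: 0.0511
```

```bash
python3 -c "
from pl import *
plan((.46,.0215,.14))"
```

```text
t 14.3 tcp [0.471  0.0178 0.2276] j [-0.08 -0.31  2.06  0.    1.36 -0.07] F [-0.2  1.8 -0.5] w 0.0511
axes tool x [ 3.660e-02  4.000e-04 -9.993e-01] y-angle -0.24
(0.46, 0.0215, 0.14) [ 8.71 -1.42 -0.36]
```

>>> play_rows(
  steps=[
    {"hand": 4, "delta_pos": [4, -0.7, -0.3], "yaw": 0},
    {"hand": 4, "delta_pos": [8.5, -1.2, -0.3], "yaw": 0},
    {"hand": 4, "delta_pos": [8.5, -1.2, -0.3], "yaw": 0},
    {"hand": 6.8, "delta_pos": [8.5, -1.2, -0.3], "yaw": 0},
    {"hand": 6.8, "delta_pos": [8.5, -1.2, -0.3], "yaw": 0},
    {"hand": 6.8, "delta_pos": [8.5, -1.2, -0.3], "yaw": 0},
    {"hand": 6.8, "delta_pos": [4, -1.2, -0.3], "yaw": 0},
    {"hand": 7.5, "delta_pos": [-1, -1.2, -0.3], "yaw": 0},
  ],
)

```text
time: 15.1
eef_pos: [0.4581, 0.0207, 0.238]
tcp_rot: [1.229, 1.182, -1.187]
contact_force: [1.5, -0.2, -0.0]
gripper_width: 0.0722
```

>>> play_rows(
  steps=[
    {"hand": 7.5, "delta_pos": [-4, 0, -2], "yaw": 0},
    {"hand": 7.5, "delta_pos": [-8, 0, -4], "yaw": 0},
    {"hand": 7.5, "delta_pos": [-10, 0, -6], "yaw": 0},
    {"hand": 7.5, "delta_pos": [-10, 0, -6], "yaw": 0},
    {"hand": 7.5, "delta_pos": [-10, 0, -6], "yaw": 0},
    {"hand": 7.5, "delta_pos": [-10, 0, -6], "yaw": 0},
    {"hand": 7.5, "delta_pos": [-10, 0, -6], "yaw": 0},
    {"hand": 7.5, "delta_pos": [-10, 0, -6], "yaw": 0},
  ],
)

```text
time: 15.9
eef_pos: [0.4546, 0.0801, 0.3365]
tcp_rot: [1.228, 1.183, -1.19]
contact_force: [0.5, -0.4, -0.7]
gripper_width: 0.0747
```

```bash
python3 bulbs.py b6; python3 -c "
from pl import *
plan()
snap('wrist','w6')"
```

```text
scene [332 259  19  18 259] mid [ 0.4744 -0.1433] ext [0.051 0.052 0.042] hsv [149. 126. 161.]
side [305 172  14  11 104] mid [ 0.5991 -0.1868] ext [0.047 0.026 0.032] hsv [105.  43.  25.]
t 16.0 tcp [0.4547 0.0803 0.3371] j [ 0.06 -0.37  1.92 -0.    1.56  0.06] F [ 0.4  0.1 -0.5] w 0.0749
axes tool x [ 3.260e-02  5.000e-04 -9.995e-01] y-angle -0.31
```

View pics/w6.png

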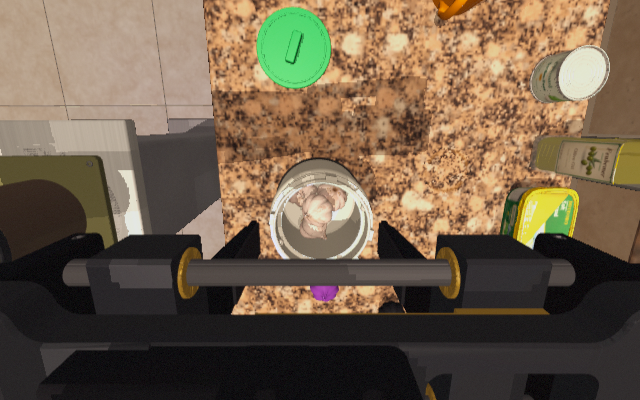

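View pics/b6scene.png

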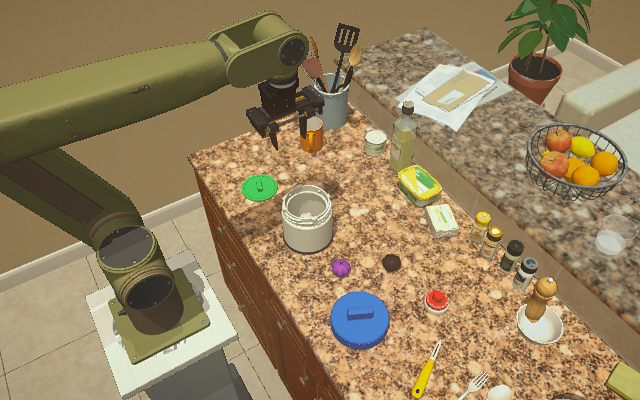

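The wrist picture shows the bulbs heaped in the tub at about (320,212). The scene picture shows no bulb left on the worktop, though there is a white thing at (500,393). I'll check the heap height and that object.

```bash
python3 -c "
from pl import *
s,im,d,P=snap('wrist','w7')
x,y,z=P[...,0],P[...,1],P[...,2]
q=(np.hypot(x-.4635,y-.0215)<.05)&(z<.14)
print(q.sum(),np.percentile(z[q],[1,50,90,99,100]).round(3))
for lo,hi in [(.05,.07),(.07,.09),(.09,.1),(.1,.11),(.11,.12),(.12,.14)]:
  k=q&(z>lo)&(z<hi);print(lo,k.sum(),P[k].mean(0).round(3) if k.any() else '')
cv2.imwrite('pics/w7c.png',cv2.resize(im[150:260,250:400],None,fx=5,fy=5))
s,im,d,P=snap('scene','s7');cv2.imwrite('pics/s7c.png',np.hstack([cv2.resize(im[170:270,260:360],None,fx=4,fy=4),cv2.resize(im[340:400,460:520],(400,400))]))
print('white',P[392,500],P[385,500])
"
```

```text
2145 [0.004 0.05  0.085 0.088 0.092]
0.05 361 [0.459 0.015 0.055]
0.07 696 [0.46  0.025 0.081]
0.09 9 [0.442 0.021 0.091]
0.1 0 
0.11 0 
0.12 0 
white [ 0.60746566 -0.62549654  0.00172334] [ 0.61612241 -0.61444372  0.00844128]
```

View pics/w7c.png

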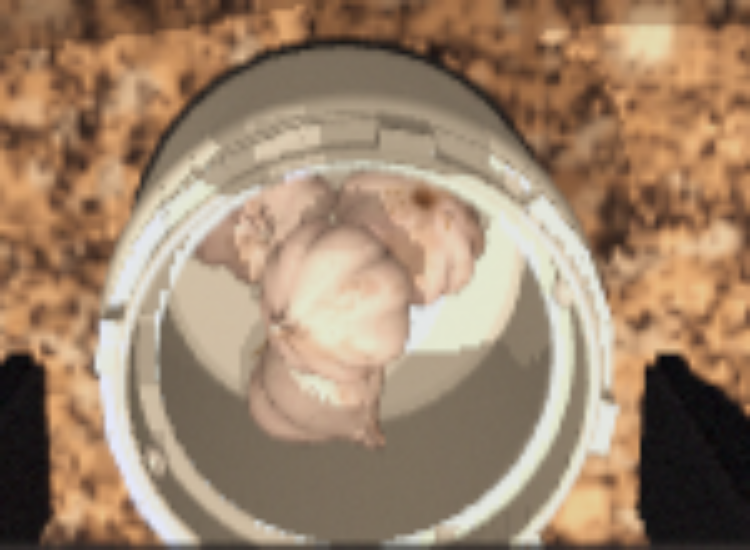

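View pics/s7c.png

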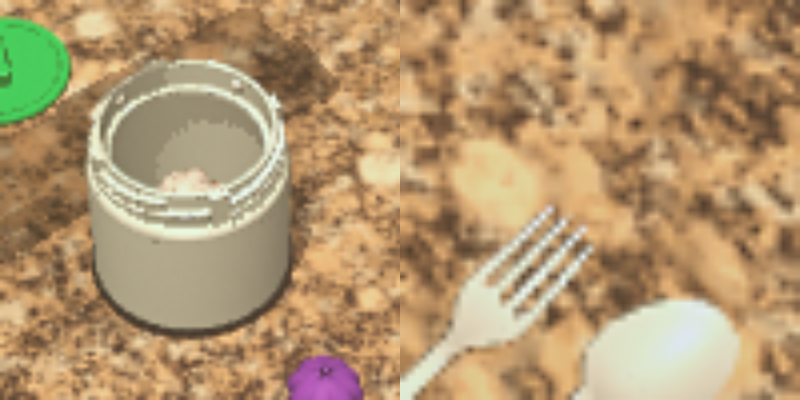

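Four bulbs are in the tub, with the heap top at about 92 mm, below the ledge. The white thing is a spoon. Next, the cover.

```bash
cat > cov.py <<'E'
from pl import *
import sys
def cover(tag,cx=.427,cy=.264,zt=0.022):
    C=[]
    for n in("scene","side","wrist"):
        s,im,d,P=snap(n,tag+n);hsv=cv2.cvtColor(im,cv2.COLOR_BGR2HSV)
        m=((hsv[...,0]>50)&(hsv[...,0]<80)&(hsv[...,1]>110)).astype(np.uint8)
        x,y,z=P[...,0],P[...,1],P[...,2]
        b=(m>0)&(np.hypot(x-cx,y-cy)<.12)
        g=b&(z>zt-.005)&(z<zt+.008);t=b&(z<.012)
        if g.sum()>15:
            rr=cv2.minAreaRect((P[g][:,:2]*1000).astype(np.float32));print(n,"tab",np.round(rr[0],1),np.round(rr[1],1),round(rr[2],1),g.sum(),z[g].max().round(4))
        if t.sum()>50: print(n,"disc",((P[t].min(0)+P[t].max(0))/2).round(4),(P[t].max(0)-P[t].min(0)).round(4))
if __name__=="__main__": cover(sys.argv[1])
E
python3 cov.py c1; python3 -c "
from pl import *
plan((.427,.264,.12),(.427,.264,.0245))"
```

```text
scene tab [427.8 262.9] [44.  13.5] 70.5 46 0.0285
scene disc [0.4274 0.2638 0.0043] [0.1125 0.1157 0.0148]
side tab [425.7 263.5] [45.8 13.7] 71.3 93 0.0259
side disc [0.426  0.264  0.0065] [0.1145 0.1157 0.0107]
wrist tab [426.7 264.1] [43.5 14.2] 71.0 313 0.0257
wrist disc [0.4267 0.2634 0.0052] [0.1145 0.1133 0.0132]
t 16.3 tcp [0.4549 0.0806 0.3379] j [ 0.06 -0.37  1.92 -0.    1.56  0.06] F [-0.8  0.7 -0.2] w 0.0749
axes tool x [ 3.400e-02  6.000e-04 -9.994e-01] y-angle -0.27
(0.427, 0.264, 0.12) [ 21.7   -3.62 -18.31]
(0.427, 0.264, 0.0245) [ 31.24  -3.95 -18.3 ]
```

>>> play_rows(
  steps=[
    {"hand": 4.5, "delta_pos": [3, -0.5, -3.5], "yaw": 5},
    {"hand": 4.5, "delta_pos": [6, -1, -7], "yaw": 12},
    {"hand": 4.5, "delta_pos": [9, -2, -10.5], "yaw": 18.7},
    {"hand": 4.5, "delta_pos": [12, -2.6, -14], "yaw": 18.7},
    {"hand": 4.5, "delta_pos": [15, -3.2, -18.3], "yaw": 18.7},
    {"hand": 4.5, "delta_pos": [19, -3.6, -18.3], "yaw": 18.7},
    {"hand": 4.5, "delta_pos": [22, -3.6, -18.3], "yaw": 18.7},
    {"hand": 4.5, "delta_pos": [22, -3.6, -18.3], "yaw": 18.7},
  ],
)

```text
time: 17.1
eef_pos: [0.4237, 0.2627, 0.1118]
tcp_rot: [1.46, 1.016, -1.428]
contact_force: [-1.1, -0.9, -0.1]
gripper_width: 0.0448
```

```bash
python3 cov.py c2; python3 -c "
from pl import *
plan((.427,.264,.12),(.427,.264,.0245))"
```

```text
scene tab [417.8 245.7] [81.4 17.2] 60.8 47 0.0258
scene disc [0.4279 0.2628 0.0049] [0.112  0.1181 0.0142]
side tab [425.4 264.1] [42.8 14.3] 70.9 96 0.0255
side disc [0.4258 0.2636 0.0068] [0.1141 0.1136 0.0102]
wrist tab [426.7 264.6] [43.4 13.6] 71.2 709 0.0249
wrist disc [0.4263 0.2621 0.0055] [0.1151 0.1175 0.0121]
t 17.25 tcp [0.4284 0.2643 0.1188] j [ 0.45 -0.13  2.09 -0.02  1.14  0.79] F [0.4 0.1 0.6] w 0.0452
axes tool x [ 0.0364  0.0018 -0.9993] y-angle -19.0
(0.427, 0.264, 0.12) [-0.12 -0.12  0.08]
(0.427, 0.264, 0.0245) [ 9.42 -0.44  0.2 ]
```

>>> play_rows(
  steps=[
    {"hand": 4.5, "delta_pos": [3, -0.2, 0.1], "yaw": 0},
    {"hand": 4.5, "delta_pos": [6, -0.3, 0.1], "yaw": 0},
    {"hand": 4.5, "delta_pos": [8, -0.4, 0.2], "yaw": 0},
    {"hand": 4.5, "delta_pos": [9, -0.4, 0.2], "yaw": 0},
    {"hand": 4.5, "delta_pos": [9.3, -0.4, 0.2], "yaw": 0},
    {"hand": 4.5, "delta_pos": [9.4, -0.4, 0.2], "yaw": 0},
    {"hand": 4.5, "delta_pos": [9.4, -0.4, 0.2], "yaw": 0},
    {"hand": 4.5, "delta_pos": [9.4, -0.4, 0.2], "yaw": 0},
  ],
)

```text
time: 18.05
eef_pos: [0.4284, 0.2643, 0.0261]
tcp_rot: [1.473, 1.012, -1.415]
contact_force: [-0.4, 0.2, 0.2]
gripper_width: 0.0449
```

```bash
python3 -c "
from pl import *
plan((.427,.264,.0245))"
```

```text
t 18.05 tcp [0.4284 0.2643 0.0261] j [ 0.45  0.    2.15 -0.02  0.95  0.8 ] F [-0.4  0.2  0.2] w 0.0449
axes tool x [ 0.0385  0.0028 -0.9993] y-angle -19.0
(0.427, 0.264, 0.0245) [ 0.15 -0.13  0.08]
```

>>> play_rows(
  steps=[
    {"hand": 4, "delta_pos": [0.1, -0.1, 0], "yaw": 0},
    {"hand": 0.5, "delta_pos": [0.1, -0.1, 0], "yaw": 0},
    {"hand": 0.5, "delta_pos": [0.1, -0.1, 0], "yaw": 0},
    {"hand": 0.5, "delta_pos": [0.1, -0.1, 0], "yaw": 0},
    {"hand": 0.5, "delta_pos": [0.1, -0.1, 0], "yaw": 0},
    {"hand": 0.5, "delta_pos": [0.1, -0.1, 0], "yaw": 0},
    {"hand": 0.5, "delta_pos": [0.1, -0.1, 0], "yaw": 0},
    {"hand": 0.5, "delta_pos": [0.1, -0.1, 0], "yaw": 0},
  ],
  newtons=30,
)

```text
time: 18.85
eef_pos: [0.4275, 0.2647, 0.0251]
tcp_rot: [1.473, 1.012, -1.415]
contact_force: [-0.6, -0.8, 0.6]
gripper_width: 0.0138
```

```bash
python3 -c "
from pl import *
plan((.427,.264,.0245))"
```

```text
t 18.85 tcp [0.4275 0.2647 0.0251] j [ 0.46  0.    2.15 -0.02  0.95  0.8 ] F [-0.6 -0.8  0.6] w 0.0138
axes tool x [ 0.0384  0.0028 -0.9993] y-angle -19.01
(0.427, 0.264, 0.0245) [ 0.06 -0.03  0.08]
```

>>> play_rows(
  steps=[
    {"hand": 0.5, "delta_pos": [-2, 0, 0], "yaw": 0},
    {"hand": 0.5, "delta_pos": [-5, 0, 0], "yaw": 0},
    {"hand": 0.5, "delta_pos": [-9, 0, 0], "yaw": 0},
    {"hand": 0.5, "delta_pos": [-13, 0, 0], "yaw": 0},
    {"hand": 0.5, "delta_pos": [-17, 0, 0], "yaw": 0},
    {"hand": 0.5, "delta_pos": [-19, 0, 0], "yaw": 0},
    {"hand": 0.5, "delta_pos": [-20, 0, 0], "yaw": 0},
    {"hand": 0.5, "delta_pos": [-20, 0, 0], "yaw": 0},
  ],
)

```text
time: 19.65
eef_pos: [0.4203, 0.2643, 0.2259]
tcp_rot: [1.475, 1.012, -1.413]
contact_force: [0.7, 0.5, -0.2]
gripper_width: 0.0139
```

```bash
cat > held.py <<'E'
from pl import *
import sys
def held(tag,lo,hi,cx,cy,names=("scene","side")):
    for n in names:
        s,im,d,P=snap(n,tag+n);hsv=cv2.cvtColor(im,cv2.COLOR_BGR2HSV)
        m=((hsv[...,0]>50)&(hsv[...,0]<80)&(hsv[...,1]>110))
        b=m&(np.hypot(P[...,0]-cx,P[...,1]-cy)<.1)&(d>0)
        b=cv2.erode(b.astype(np.uint8),np.ones((3,3)))>0
        Q=P[b]
        # robust plane
        w=np.ones(len(Q),bool)
        for _ in range(6):
            A=np.c_[Q[w][:,:2]-[cx,cy],np.ones(w.sum())];c=np.linalg.lstsq(A,Q[w][:,2],rcond=None)[0]
            res=Q[:,2]-np.c_[Q[:,:2]-[cx,cy],np.ones(len(Q))]@c; w=abs(res)<.004
        print(n,"plane slope deg",np.degrees(c[:2]).round(2),"z@c",c[2].round(4),"n",w.sum(),len(Q),"centre",((Q[w].min(0)+Q[w].max(0))/2).round(4),(Q[w].max(0)-Q[w].min(0)).round(3))
        ys,xs=np.where(b);y0,y1,x0,x1=max(ys.min()-40,0),ys.max()+30,max(xs.min()-30,0),xs.max()+30
        cv2.imwrite(f"pics/{tag}{n}c.png",cv2.resize(im[y0:y1,x0:x1],None,fx=3,fy=3))
if __name__=="__main__":
    s=r.observe();p=s["eef_pos"];held(sys.argv[1],0,1,p[0],p[1]);plan((.4635,.0215,.23))
E
python3 held.py h1
```

```text
scene plane slope deg [ 0.31 -0.4 ] z@c 0.2074 n 479 535 centre [0.4188 0.2599 0.2074] [0.104 0.107 0.009]
side plane slope deg [ 0.46 -0.03] z@c 0.207 n 997 1048 centre [0.4173 0.2676 0.2075] [0.109 0.105 0.007]
t 19.75 tcp [0.4191 0.2638 0.2231] j [ 0.46 -0.24  2.01 -0.02  1.34  0.8 ] F [-0.   0.6 -1.2] w 0.0135
axes tool x [ 0.036   0.0016 -0.9994] y-angle -19.0
(0.4635, 0.0215, 0.23) [-0.57 12.1  21.45]
```

>>> play_rows(
  steps=[
    {"hand": 0.5, "delta_pos": [-0.5, 1.5, 2.7], "yaw": 0},
    {"hand": 0.5, "delta_pos": [-0.5, 3.5, 6.2], "yaw": 0},
    {"hand": 0.5, "delta_pos": [-0.5, 5.5, 9.8], "yaw": 0},
    {"hand": 0.5, "delta_pos": [-0.5, 7.5, 13.3], "yaw": 0},
    {"hand": 0.5, "delta_pos": [-0.5, 9.5, 16.8], "yaw": 0},
    {"hand": 0.5, "delta_pos": [-0.5, 11.2, 19.8], "yaw": 0},
    {"hand": 0.5, "delta_pos": [-0.5, 12.2, 21.4], "yaw": 0},
    {"hand": 0.5, "delta_pos": [-0.5, 12.2, 21.4], "yaw": 0},
  ],
)

```text
time: 20.55
eef_pos: [0.4639, 0.0197, 0.2268]
tcp_rot: [1.471, 1.013, -1.424]
contact_force: [-0.5, 0.3, -1.5]
gripper_width: 0.0136
```

```bash
python3 held.py h2; python3 -c "
from pl import *
plan((.4645,.0215,.18),(.4645,.0215,.158))"
```

```text
scene plane slope deg [ 0.11 -0.54] z@c 0.2084 n 660 716 centre [0.4637 0.0183 0.2084] [0.105 0.108 0.008]
side plane slope deg [0.04 0.15] z@c 0.2099 n 512 536 centre [0.4595 0.0242 0.2103] [0.104 0.104 0.007]
t 20.65 tcp [0.4638 0.0217 0.2274] j [-0.07 -0.33  2.07  0.    1.37  0.26] F [ 0.2  0.2 -1.4] w 0.0135
axes tool x [ 0.0326  0.0023 -0.9995] y-angle -19.06
(0.4635, 0.0215, 0.23) [-0.26 -0.01  0.03]
t 20.65 tcp [0.4638 0.0217 0.2274] j [-0.07 -0.33  2.07  0.    1.37  0.26] F [ 0.2  0.2 -1.4] w 0.0135
axes tool x [ 0.0326  0.0023 -0.9995] y-angle -19.06
(0.4645, 0.0215, 0.18) [ 4.74 -0.07  0.06]
(0.4645, 0.0215, 0.158) [ 6.94 -0.13  0.09]
```

View pics/h2sidec.png

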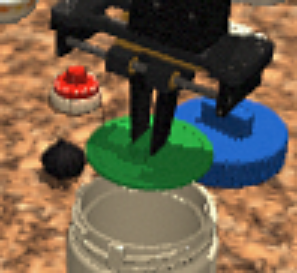

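The side picture shows the cover level over the mouth at about (150,150). I'll lower it into the mouth.

>>> play_rows(
  steps=[
    {"hand": 0.5, "delta_pos": [1.5, 0, 0.1], "yaw": 0},
    {"hand": 0.5, "delta_pos": [3, 0, 0.1], "yaw": 0},
    {"hand": 0.5, "delta_pos": [4.5, 0, 0.1], "yaw": 0},
    {"hand": 0.5, "delta_pos": [5.5, 0, 0.1], "yaw": 0},
    {"hand": 0.5, "delta_pos": [6, 0, 0.1], "yaw": 0},
    {"hand": 0.5, "delta_pos": [6.3, 0, 0.1], "yaw": 0},
    {"hand": 0.5, "delta_pos": [6.5, 0, 0.1], "yaw": 0},
    {"hand": 0.5, "delta_pos": [6.5, 0, 0.1], "yaw": 0},
  ],
)

```text
time: 21.45
eef_pos: [0.4659, 0.021, 0.1629]
tcp_rot: [1.471, 1.015, -1.42]
contact_force: [-0.5, 1.3, -1.1]
gripper_width: 0.0137
```

```bash
python3 held.py h3
```

```text
scene plane slope deg [ 0.11 -0.62] z@c 0.1446 n 553 631 centre [0.4651 0.0197 0.1447] [0.104 0.1   0.008]
side plane slope deg [ 0.09 -0.1 ] z@c 0.1459 n 505 529 centre [0.463  0.0256 0.1461] [0.105 0.099 0.007]
t 21.55 tcp [0.466  0.0209 0.1631] j [-0.07 -0.27  2.13  0.01  1.24  0.26] F [-0.6  0.4 -0.8] w 0.014
axes tool x [ 0.0337  0.0023 -0.9994] y-angle -19.07
(0.4635, 0.0215, 0.23) [-6.7  -0.04 -0.06]
```

View pics/h3sidec.png

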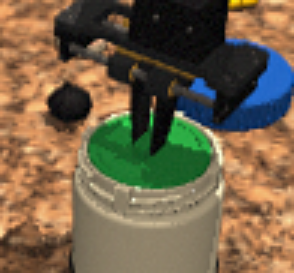

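View pics/h3scenec.png

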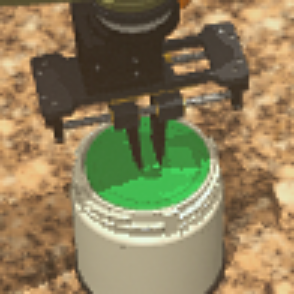

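The cover is inside the rim, level and with no side force. Now I press.

>>> play_rows(
  steps=[
    {"hand": 0.5, "delta_pos": [0.3, 0, 0], "yaw": 0},
    {"hand": 0.5, "delta_pos": [0.5, 0, 0], "yaw": 0},
    {"hand": 0.5, "delta_pos": [0.7, 0, 0], "yaw": 0},
    {"hand": 0.5, "delta_pos": [0.9, 0, 0], "yaw": 0},
    {"hand": 0.5, "delta_pos": [1.1, 0, 0], "yaw": 0},
    {"hand": 0.5, "delta_pos": [1.2, 0, 0], "yaw": 0},
    {"hand": 0.5, "delta_pos": [1.3, 0, 0], "yaw": 0},
    {"hand": 0.5, "delta_pos": [1.3, 0, 0], "yaw": 0},
  ],
)

```text
time: 22.35
eef_pos: [0.4656, 0.0212, 0.1493]
tcp_rot: [1.47, 1.016, -1.422]
contact_force: [-3.2, 1.4, -1.1]
gripper_width: 0.0139
```

```bash
python3 held.py h4
```

```text
scene plane slope deg [ 1.07 -1.23] z@c 0.1311 n 447 518 centre [0.4673 0.0234 0.1307] [0.103 0.093 0.01 ]
side plane slope deg [ 1.03 -0.45] z@c 0.1325 n 360 385 centre [0.4637 0.0155 0.1328] [0.105 0.083 0.008]
t 22.45 tcp [0.4656 0.0212 0.1492] j [-0.07 -0.26  2.15  0.01  1.22  0.26] F [-2.7  2.1 -2.9] w 0.0133
axes tool x [ 0.0315  0.0029 -0.9995] y-angle -19.08
(0.4635, 0.0215, 0.23) [-8.08  0.02 -0.07]
```

>>> play_rows(
  steps=[
    {"hand": 0.5, "delta_pos": [0.2, 0, 0], "yaw": 0},
    {"hand": 0.5, "delta_pos": [0.4, 0, 0], "yaw": 0},
    {"hand": 0.5, "delta_pos": [0.5, 0, 0], "yaw": 0},
    {"hand": 0.5, "delta_pos": [0.6, 0, 0], "yaw": 0},
    {"hand": 0.5, "delta_pos": [0.6, 0, 0], "yaw": 0},
    {"hand": 0.5, "delta_pos": [0.6, 0, 0], "yaw": 0},
    {"hand": 0.5, "delta_pos": [0.6, 0, 0], "yaw": 0},
    {"hand": 0.5, "delta_pos": [0.6, 0, 0], "yaw": 0},
  ],
)

```text
time: 23.25
eef_pos: [0.4663, 0.021, 0.1483]
tcp_rot: [1.47, 1.016, -1.422]
contact_force: [-16.2, 1.6, 23.4]
gripper_width: 0.0139
```

```bash
python3 held.py h5
```

```text
scene plane slope deg [-0.69 -0.65] z@c 0.1304 n 445 517 centre [0.4679 0.0238 0.1303] [0.101 0.091 0.008]
side plane slope deg [-0.15  0.44] z@c 0.1319 n 323 346 centre [0.4637 0.0154 0.1321] [0.104 0.083 0.008]
t 23.35 tcp [0.4663 0.021  0.1483] j [-0.07 -0.25  2.15  0.    1.22  0.26] F [-16.    1.   23.3] w 0.0138
axes tool x [ 0.0313  0.0024 -0.9995] y-angle -19.06
(0.4635, 0.0215, 0.23) [-8.17 -0.05 -0.06]
```

>>> play_rows(
  steps=[
    {"hand": 4.5, "delta_pos": [0, 0, 0], "yaw": 0},
    {"hand": 4.5, "delta_pos": [0, 0, 0], "yaw": 0},
    {"hand": 4.5, "delta_pos": [0, 0, 0], "yaw": 0},
    {"hand": 4.5, "delta_pos": [0, 0, 0], "yaw": 0},
    {"hand": 4.5, "delta_pos": [-3, 0, 0], "yaw": 0},
    {"hand": 4.5, "delta_pos": [-6, 0, 0], "yaw": 0},
    {"hand": 4.5, "delta_pos": [-9, 0, 0], "yaw": 0},
    {"hand": 4.5, "delta_pos": [-13, 0, 0], "yaw": 0},
  ],
)

```text
time: 24.15
eef_pos: [0.4615, 0.0206, 0.2774]
tcp_rot: [1.468, 1.018, -1.425]
contact_force: [1.2, 0.7, -0.2]
gripper_width: 0.0451
```

```bash
python3 held.py h6; python3 -c "
from pl import *
held=__import__('held').held
held('h6',0,1,.4635,.0215,('wrist',))"
```

```text
scene plane slope deg [-0.19 -0.47] z@c 0.1306 n 583 684 centre [0.4673 0.0256 0.1306] [0.102 0.095 0.008]
side plane slope deg [0.18 0.23] z@c 0.132 n 445 518 centre [0.4636 0.0147 0.1322] [0.105 0.087 0.007]
t 24.25 tcp [0.4651 0.0203 0.2847] j [-0.07 -0.36  2.    0.    1.46  0.26] F [ 0.7  0.1 -0.1] w 0.045
axes tool x [ 0.0425  0.0014 -0.9991] y-angle -19.08
(0.4635, 0.0215, 0.23) [ 5.45 -0.41  0.03]
wrist plane slope deg [0.02 0.02] z@c 0.1318 n 6881 7417 centre [0.4653 0.0204 0.1322] [0.111 0.111 0.006]
```

View pics/h6scenec.png

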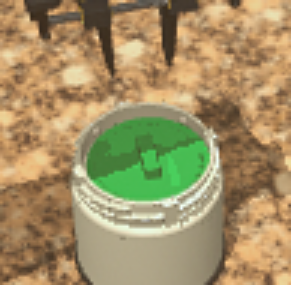

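The scene crop shows the cover seated in the mouth, and the wrist plane fit gives a slope of about 0.02° with its top at 132 mm. Before taking the cap I want to see what the slow tool tilt is doing.

```bash
python3 -c "
from pl import *
for i in range(5):
  plan(); r.get_image('side')
s,im,d,P=snap('scene','k1')
"
```

```text
t 24.3 tcp [0.464  0.0204 0.2815] j [-0.07 -0.36  2.    0.    1.46  0.26] F [-0.2 -0.4 -0.1] w 0.0453
axes tool x [ 0.0379  0.0017 -0.9993] y-angle -19.07
t 24.35 tcp [0.4629 0.0205 0.279 ] j [-0.07 -0.35  2.    0.    1.46  0.26] F [ 0.   0.4 -0.9] w 0.0449
axes tool x [ 0.0335  0.002  -0.9994] y-angle -19.07
t 24.4 tcp [0.4621 0.0206 0.2773] j [-0.07 -0.35  2.01  0.    1.46  0.26] F [ 0.4 -0.6 -0.6] w 0.0451
axes tool x [ 0.0304  0.0023 -0.9995] y-angle -19.07
t 24.45 tcp [0.4617 0.0207 0.2764] j [-0.07 -0.35  2.01  0.    1.46  0.26] F [-0.5  0.1 -0.7] w 0.0453
axes tool x [ 0.0288  0.0025 -0.9996] y-angle -19.06
t 24.5 tcp [0.4615 0.0207 0.2761] j [-0.07 -0.35  2.01  0.    1.46  0.26] F [-0.1  0.3 -1. ] w 0.0448
axes tool x [ 0.028   0.0026 -0.9996] y-angle -19.07
```

>>> play_rows(
  steps=[
    {"hand": 4.5, "delta_pos": [-4, 0.5, 2], "yaw": 8},
    {"hand": 4.5, "delta_pos": [-8, 1.5, 5], "yaw": 16},
    {"hand": 4.5, "delta_pos": [-11, 2.5, 9], "yaw": 24},
    {"hand": 4.5, "delta_pos": [-12.5, 3.5, 13.5], "yaw": 32},
    {"hand": 4.5, "delta_pos": [-14, 4.5, 18], "yaw": 40},
    {"hand": 4.5, "delta_pos": [-14.4, 5.5, 22.5], "yaw": 48},
    {"hand": 4.5, "delta_pos": [-14.4, 6.4, 27], "yaw": 56},
    {"hand": 4.5, "delta_pos": [-14.4, 7.2, 31.5], "yaw": 64},
  ],
)

```text
time: 25.4
eef_pos: [0.4222, -0.3028, 0.4176]
tcp_rot: [2.193, 0.126, -2.133]
contact_force: [0.5, 0.5, -0.2]
gripper_width: 0.0448
```

```bash
python3 -c "
from pl import *
for i in range(6):
  plan(); s,im,d,P=snap('scene' if i%2 else 'side','k2%d'%i)
plan((.427,-.3,.2),(.427,-.3,.16))
"
```

```text
t 25.4 tcp [ 0.4222 -0.3028  0.4176] j [-0.74 -0.23  1.68  0.02  1.67  0.72] F [ 0.5  0.5 -0.2] w 0.0448
axes tool x [ 0.0276  0.0032 -0.9996] y-angle -83.4
t 25.45 tcp [ 0.4207 -0.3082  0.416 ] j [-0.74 -0.22  1.68  0.02  1.67  0.72] F [-2.3 -2.3 -0.6] w 0.0453
axes tool x [ 2.410e-02  1.000e-04 -9.997e-01] y-angle -83.96
t 25.5 tcp [ 0.4213 -0.305   0.4158] j [-0.74 -0.23  1.68  0.02  1.67  0.72] F [ 0.   0.5 -0.4] w 0.045
axes tool x [ 0.0244  0.004  -0.9997] y-angle -83.51
t 25.55 tcp [ 0.4219 -0.3028  0.4163] j [-0.74 -0.23  1.68  0.02  1.67  0.72] F [ 0.8  0.9 -0. ] w 0.0455
axes tool x [ 0.0253  0.0051 -0.9997] y-angle -83.26
t 25.6 tcp [ 0.4224 -0.3015  0.4169] j [-0.73 -0.23  1.68  0.02  1.67  0.72] F [-0.5  0.3 -0.7] w 0.0447
axes tool x [ 0.0263  0.0048 -0.9996] y-angle -83.11
t 25.65 tcp [ 0.4227 -0.3006  0.4174] j [-0.73 -0.23  1.68  0.02  1.67  0.72] F [ 0.1 -0.  -0.2] w 0.0446
axes tool x [ 0.027   0.0042 -0.9996] y-angle -83.02
t 25.7 tcp [ 0.423  -0.3001  0.4179] j [-0.73 -0.23  1.68  0.02  1.67  0.72] F [-0.8  0.5  0.8] w 0.0448
axes tool x [ 0.0277  0.0036 -0.9996] y-angle -82.96
(0.427, -0.3, 0.2) [21.79  0.05  0.21]
(0.427, -0.3, 0.16) [25.79  0.05  0.32]
```

>>> play_rows(
  steps=[
    {"hand": 4.5, "delta_pos": [0, 0, 0], "yaw": 8},
    {"hand": 4.5, "delta_pos": [0, 0, 0], "yaw": 16},
    {"hand": 4.5, "delta_pos": [0, 0, 0], "yaw": 24},
    {"hand": 4.5, "delta_pos": [2, 0, 0], "yaw": 33},
    {"hand": 4.5, "delta_pos": [6.5, 0, 0], "yaw": 33},
    {"hand": 4.5, "delta_pos": [11, 0, 0.1], "yaw": 33},
    {"hand": 4.5, "delta_pos": [15.5, 0, 0.2], "yaw": 33},
    {"hand": 4.5, "delta_pos": [20, 0, 0.2], "yaw": 33},
  ],
)

```text
time: 26.5
eef_pos: [0.4271, -0.2978, 0.2167]
tcp_rot: [-1.996, 0.441, 1.941]
contact_force: [0.2, 0.2, 0.1]
gripper_width: 0.0449
```

```bash
python3 -c "
from pl import *
plan();r.get_image('side');plan(); r.get_image('side');plan((.427,-.3,.35))
"
```

```text
t 26.5 tcp [ 0.4271 -0.2978  0.2167] j [-0.72 -0.17  1.96  0.02  1.33  1.29] F [0.2 0.2 0.1] w 0.0449
axes tool x [ 0.0288  0.0029 -0.9996] y-angle -115.75
t 26.55 tcp [ 0.4235 -0.2946  0.2072] j [-0.72 -0.17  1.97  0.02  1.33  1.29] F [-2.   0.6 -6.3] w 0.0449
axes tool x [ 0.0174  0.0129 -0.9998] y-angle -115.77
t 26.6 tcp [ 0.4237 -0.295   0.2103] j [-0.72 -0.17  1.97  0.02  1.34  1.29] F [-0.4  1.  -0.9] w 0.0449
axes tool x [ 0.0173  0.0129 -0.9998] y-angle -115.78
(0.427, -0.3, 0.35) [-13.97   0.04  -0.65]
```

```bash
python3 -c "
from pl import *
for i in range(8): r.get_image('side')
plan((.50,0.0,.45))
"
```

```text
t 27.0 tcp [ 0.4275 -0.3003  0.2206] j [-0.73 -0.17  1.96  0.02  1.34  1.29] F [ 0.4  0.6 -1. ] w 0.0452
axes tool x [ 3.080e-02  8.000e-04 -9.995e-01] y-angle -115.93
(0.5, 0.0, 0.45) [-22.69 -30.5    6.  ]
```

>>> play_rows(
  steps=[
    {"hand": 4.5, "delta_pos": [-4, -2, 0], "yaw": 0},
    {"hand": 4.5, "delta_pos": [-8, -5, 1], "yaw": 0},
    {"hand": 4.5, "delta_pos": [-12, -8.5, 2], "yaw": 0},
    {"hand": 4.5, "delta_pos": [-15, -12.5, 3], "yaw": 0},
    {"hand": 4.5, "delta_pos": [-18, -16.5, 4], "yaw": 0},
    {"hand": 4.5, "delta_pos": [-20, -21, 5], "yaw": 0},
    {"hand": 4.5, "delta_pos": [-22, -25.5, 5.5], "yaw": 0},
    {"hand": 4.5, "delta_pos": [-22.7, -30, 6], "yaw": 0},
  ],
)

```text
time: 27.8
eef_pos: [0.4975, -0.005, 0.4541]
tcp_rot: [-2.003, 0.446, 1.929]
contact_force: [0.9, -0.4, 0.0]
gripper_width: 0.0449
```

>>> play_rows(
  steps=[
    {"hand": 4.5, "delta_pos": [0, 0, 0], "yaw": 0},
    {"hand": 4.5, "delta_pos": [0, 0, 0], "yaw": 0},
    {"hand": 4.5, "delta_pos": [0, 0, 0], "yaw": 0},
    {"hand": 4.5, "delta_pos": [2, 0, 0], "yaw": 0},
    {"hand": 4.5, "delta_pos": [6.5, 0, 0], "yaw": 0},
    {"hand": 4.5, "delta_pos": [11, 0, 0], "yaw": 0},
    {"hand": 4.5, "delta_pos": [15.5, 0, 0], "yaw": 0},
    {"hand": 4.5, "delta_pos": [20, 0, 0], "yaw": 0},
  ],
)

```text
time: 28.6
eef_pos: [0.5042, -0.0071, 0.252]
tcp_rot: [-2.001, 0.449, 1.928]
contact_force: [0.5, 0.1, -0.0]
gripper_width: 0.0449
```

```bash
python3 -c "
from pl import *
plan();r.get_image('side');plan((.50,0.0,.45))
"
```

```text
t 28.6 tcp [ 0.5042 -0.0071  0.252 ] j [-0.12 -0.24  1.96  0.    1.39  1.9 ] F [ 0.5  0.1 -0. ] w 0.0449
axes tool x [ 3.700e-02 -6.000e-04 -9.993e-01] y-angle -116.18
t 28.65 tcp [ 0.4997 -0.0065  0.2421] j [-0.12 -0.24  1.97  0.    1.38  1.9 ] F [-2.2  0.2 -7.3] w 0.045
axes tool x [ 0.0216  0.0012 -0.9998] y-angle -116.19
(0.5, 0.0, 0.45) [-20.78  -0.82  -0.13]
```

>>> play_rows(
  steps=[
    {"hand": 4.5, "delta_pos": [-4, 0, 0], "yaw": 0},
    {"hand": 4.5, "delta_pos": [-8.5, 0, 0], "yaw": 0},
    {"hand": 4.5, "delta_pos": [-13, 0, 0], "yaw": 0},
    {"hand": 4.5, "delta_pos": [-17, 0, 0], "yaw": 0},
    {"hand": 4.5, "delta_pos": [-19.5, 0, 0], "yaw": 0},
    {"hand": 4.5, "delta_pos": [-20.5, 0, 0], "yaw": 0},
    {"hand": 4.5, "delta_pos": [-20.5, 0, 0], "yaw": 0},
    {"hand": 4.5, "delta_pos": [-20.5, 0, 0], "yaw": 0},
  ],
)

```text
time: 29.45
eef_pos: [0.4949, -0.0073, 0.4455]
tcp_rot: [-1.983, 0.452, 1.946]
contact_force: [0.3, -0.0, -1.3]
gripper_width: 0.0449
```

>>> play_rows(
  steps=[
    {"hand": 4.5, "delta_pos": [0, 0, 0], "yaw": 0},
    {"hand": 4.5, "delta_pos": [0, 0, 0], "yaw": 0},
    {"hand": 4.5, "delta_pos": [0, 0, 0], "yaw": 0},
    {"hand": 4.5, "delta_pos": [2, 0, 0], "yaw": 0},
    {"hand": 4.5, "delta_pos": [6.5, 0, 0], "yaw": 0},
    {"hand": 4.5, "delta_pos": [11, 0, 0], "yaw": 0},
    {"hand": 4.5, "delta_pos": [15.5, 0, 0], "yaw": 0},
    {"hand": 4.5, "delta_pos": [20, 0, 0], "yaw": 0},
  ],
)

```text
time: 30.25
eef_pos: [0.4983, -0.0069, 0.2435]
tcp_rot: [-1.983, 0.452, 1.946]
contact_force: [0.7, -0.1, -0.4]
gripper_width: 0.0449
```

```bash
python3 -c "
from pl import *
plan();r.get_image('side');plan((.50,0.0,.45))
"
```

```text
t 30.25 tcp [ 0.4983 -0.0069  0.2435] j [-0.12 -0.24  1.97  0.    1.39  1.9 ] F [ 0.7 -0.1 -0.4] w 0.0449
axes tool x [ 0.0191  0.0015 -0.9998] y-angle -116.24
t 30.3 tcp [ 0.4937 -0.0063  0.2337] j [-0.12 -0.24  1.99  0.    1.39  1.9 ] F [-3.2  0.6 -7.4] w 0.0451
axes tool x [ 0.0036  0.0034 -1.    ] y-angle -116.24
(0.5, 0.0, 0.45) [-21.63  -0.94  -0.33]
```

>>> play_rows(
  steps=[
    {"hand": 4.5, "delta_pos": [0, 3, -0.7], "yaw": 0},
    {"hand": 4.5, "delta_pos": [0, 8, -1.9], "yaw": 0},
    {"hand": 4.5, "delta_pos": [0, 12.8, -3], "yaw": 0},
    {"hand": 4.5, "delta_pos": [1, 17.6, -4.2], "yaw": 0},
    {"hand": 4.5, "delta_pos": [2, 22, -5.3], "yaw": 0},
    {"hand": 4.5, "delta_pos": [4, 26, -6.2], "yaw": 0},
    {"hand": 4.5, "delta_pos": [5.5, 28.3, -6.8], "yaw": 0},
    {"hand": 4.5, "delta_pos": [6, 29.3, -7], "yaw": 0},
  ],
)

```text
time: 31.1
eef_pos: [0.426, -0.3013, 0.1715]
tcp_rot: [-1.964, 0.455, 1.963]
contact_force: [0.6, -0.5, 0.3]
gripper_width: 0.0451
```

```bash
cat > cap.py <<'E'
from pl import *
import sys
def cap(tag,cx,cy,zt,names=("scene","side","wrist")):
    for n in names:
        s,im,d,P=snap(n,tag+n);hsv=cv2.cvtColor(im,cv2.COLOR_BGR2HSV)
        m=(hsv[...,0]>98)&(hsv[...,0]<116)&(hsv[...,1]>120)
        x,y,z=P[...,0],P[...,1],P[...,2]
        b=m&(np.hypot(x-cx,y-cy)<.1)
        t=b&(abs(z-zt)<.006);g=b&(z>zt+.024)&(z<zt+.036)
        if t.sum()<30: print(n,"none");continue
        Q=P[cv2.erode((b&(abs(z-zt)<.008)).astype(np.uint8),np.ones((3,3)))>0];A=np.c_[Q[:,:2]-[cx,cy],np.ones(len(Q))];c=np.linalg.lstsq(A,Q[:,2],rcond=None)[0]
        hull=P[t]
        print(n,"top centre",((hull.min(0)+hull.max(0))/2).round(4),"ext",(hull.max(0)-hull.min(0)).round(3),"slope",np.degrees(c[:2]).round(2),"z",c[2].round(4))
        if g.sum()>10:
            rr=cv2.minAreaRect((P[g][:,:2]*1000).astype(np.float32));print("   bar",np.round(rr[0],1),np.round(rr[1],1),round(rr[2],1))
if __name__=="__main__":
    cap(sys.argv[1],*map(float,sys.argv[2:5]));plan()
E
python3 cap.py p1 .427 -.3 .038;python3 -c "
from pl import *
plan((.4268,-.3,.12),(.4268,-.3,.056))"
```

```text
scene top centre [ 0.4269 -0.3009  0.038 ] ext [0.145 0.149 0.012] slope [0.05 0.05] z 0.0374
   bar [ 428.  -299.9] [21.8 63.2] 65.9
side top centre [ 0.4243 -0.298   0.0381] ext [0.144 0.147 0.011] slope [-0.03 -0.43] z 0.039
   bar [ 425.4 -298.6] [22.5 62.2] 65.1
wrist top centre [ 0.4274 -0.3009  0.038 ] ext [0.148 0.148 0.012] slope [-0.03  0.03] z 0.0388
   bar [ 427.2 -300.5] [19.6 62.8] 64.1
t 31.25 tcp [ 0.4274 -0.2997  0.1731] j [-0.72 -0.12  1.99  0.01  1.27  1.31] F [ 0.2  0.7 -0.2] w 0.045
axes tool x [ 0.0038  0.0039 -1.    ] y-angle -116.27
t 31.25 tcp [ 0.4274 -0.2997  0.1731] j [-0.72 -0.12  1.99  0.01  1.27  1.31] F [ 0.2  0.7 -0.2] w 0.045
axes tool x [ 0.0038  0.0039 -1.    ] y-angle -116.27
(0.4268, -0.3, 0.12) [5.31 0.08 0.05]
(0.4268, -0.3, 0.056) [11.71  0.11  0.06]
```

>>> play_rows(
  steps=[
    {"hand": 4.5, "delta_pos": [3, 0.1, 0], "yaw": -0.6},
    {"hand": 4.5, "delta_pos": [6, 0.1, 0], "yaw": -0.6},
    {"hand": 4.5, "delta_pos": [8.5, 0.1, 0], "yaw": -0.6},
    {"hand": 4.5, "delta_pos": [10.5, 0.1, 0], "yaw": -0.6},
    {"hand": 4.5, "delta_pos": [11.3, 0.1, 0], "yaw": -0.6},
    {"hand": 4.5, "delta_pos": [11.7, 0.1, 0], "yaw": -0.6},
    {"hand": 4.5, "delta_pos": [11.7, 0.1, 0], "yaw": -0.6},
    {"hand": 4.5, "delta_pos": [11.7, 0.1, 0], "yaw": -0.6},
  ],
)

```text
time: 32.05
eef_pos: [0.4284, -0.3006, 0.0576]
tcp_rot: [-1.977, 0.445, 1.967]
contact_force: [-1.0, -0.0, -0.0]
gripper_width: 0.0454
```

```bash
python3 -c "
from pl import *
plan((.4268,-.3,.056))"
```

```text
t 32.05 tcp [ 0.4284 -0.3006  0.0576] j [-0.72  0.02  2.07  0.01  1.05  1.3 ] F [-1. -0. -0.] w 0.0454
axes tool x [ 0.0058  0.0022 -1.    ] y-angle -115.64
(0.4268, -0.3, 0.056) [0.16 0.02 0.17]
```

>>> play_rows(
  steps=[
    {"hand": 4.5, "delta_pos": [0.1, 0, 0.1], "yaw": 0},
    {"hand": 1, "delta_pos": [0.1, 0, 0.1], "yaw": 0},
    {"hand": 1, "delta_pos": [0.1, 0, 0.1], "yaw": 0},
    {"hand": 1, "delta_pos": [0.1, 0, 0.1], "yaw": 0},
    {"hand": 1, "delta_pos": [0.1, 0, 0.1], "yaw": 0},
    {"hand": 1, "delta_pos": [0.1, 0, 0.1], "yaw": 0},
    {"hand": 1, "delta_pos": [0.1, 0, 0.1], "yaw": 0},
    {"hand": 1, "delta_pos": [0.1, 0, 0.1], "yaw": 0},
  ],
  newtons=45,
)

```text
time: 32.85
eef_pos: [0.4275, -0.3003, 0.0567]
tcp_rot: [-1.977, 0.446, 1.967]
contact_force: [-0.7, 0.1, 1.4]
gripper_width: 0.0194
```

```bash
python3 -c "
from pl import *
plan((.4268,-.3,.056))"
```

```text
t 32.85 tcp [ 0.4275 -0.3003  0.0567] j [-0.72  0.02  2.07  0.01  1.05  1.3 ] F [-0.7  0.1  1.4] w 0.0194
axes tool x [ 0.0056  0.0019 -1.    ] y-angle -115.64
(0.4268, -0.3, 0.056) [0.07 0.   0.07]
```

>>> play_rows(
  steps=[
    {"hand": 1, "delta_pos": [-2, 0, 0], "yaw": 0},
    {"hand": 1, "delta_pos": [-5, 0, 0], "yaw": 0},
    {"hand": 1, "delta_pos": [-9, 0, 0], "yaw": 0},
    {"hand": 1, "delta_pos": [-13, 0, 0], "yaw": 0},
    {"hand": 1, "delta_pos": [-16, 0, 0], "yaw": 0},
    {"hand": 1, "delta_pos": [-17.5, 0, 0], "yaw": 0},
    {"hand": 1, "delta_pos": [-18, 0, 0], "yaw": 0},
    {"hand": 1, "delta_pos": [-18, 0, 0], "yaw": 0},
  ],
)

```text
time: 33.65
eef_pos: [0.4262, -0.3003, 0.2356]
tcp_rot: [-1.976, 0.445, 1.968]
contact_force: [-0.3, 0.0, -3.0]
gripper_width: 0.0199
```

```bash
python3 cap.py p2 .427 -.3 .218; python3 -c "
from pl import *
plan((.464,.0215,.235))"
```

```text
scene top centre [ 0.4265 -0.3012  0.2173] ext [0.145 0.146 0.011] slope [0.05 0.22] z 0.2165
   bar [ 403.3 -288.2] [17.3  8.3] 66.8
side top centre [ 0.4232 -0.2949  0.2179] ext [0.144 0.146 0.011] slope [-0.19  0.15] z 0.2168
   bar [ 421.8 -299.6] [33.4 59.8] 73.1
wrist top centre [ 0.4318 -0.3028  0.218 ] ext [0.133 0.141 0.012] slope [-0.2   0.31] z 0.2162
   bar [ 425.3 -300. ] [36.  62.8] 64.1
t 33.8 tcp [ 0.4256 -0.2999  0.2341] j [-0.72 -0.17  1.93  0.01  1.38  1.3 ] F [-1.  -1.3 -3.6] w 0.0199
axes tool x [ 0.0024  0.0049 -1.    ] y-angle -115.64
t 33.8 tcp [ 0.4256 -0.2999  0.2341] j [-0.72 -0.17  1.93  0.01  1.38  1.3 ] F [-1.  -1.3 -3.6] w 0.0199
axes tool x [ 0.0024  0.0049 -1.    ] y-angle -115.64
(0.464, 0.0215, 0.235) [  0.07 -30.63  10.44]
```

>>> play_rows(
  steps=[
    {"hand": 1, "delta_pos": [0, -3, 1], "yaw": 0},
    {"hand": 1, "delta_pos": [0, -7.5, 2.5], "yaw": 0},
    {"hand": 1, "delta_pos": [0, -12, 4], "yaw": 0},
    {"hand": 1, "delta_pos": [0, -16.7, 5.6], "yaw": 0},
    {"hand": 1, "delta_pos": [0, -21.4, 7.2], "yaw": 0},
    {"hand": 1, "delta_pos": [0, -26, 8.8], "yaw": 0},
    {"hand": 1, "delta_pos": [0, -29.2, 10], "yaw": 0},
    {"hand": 1, "delta_pos": [0, -30.6, 10.4], "yaw": 0},
  ],
)

```text
time: 34.6
eef_pos: [0.4633, 0.024, 0.2339]
tcp_rot: [-1.971, 0.44, 1.975]
contact_force: [-0.1, 0.4, -2.3]
gripper_width: 0.0195
```

```bash
python3 cap.py p3 .464 .0215 .218; python3 -c "
from pl import *
plan((.464,.0215,.235))"
```

```text
scene top centre [0.4625 0.0223 0.2176] ext [0.145 0.149 0.011] slope [-0.24  0.28] z 0.2147
side top centre [0.4606 0.0281 0.2179] ext [0.145 0.142 0.012] slope [-0.29  0.26] z 0.2159
   bar [453.4  28.5] [35.2 49. ] 41.8
wrist top centre [0.4696 0.0201 0.2179] ext [0.134 0.142 0.012] slope [-0.4   0.35] z 0.2161
   bar [464.1  24.9] [35.  64.2] 52.2
t 34.75 tcp [0.4635 0.0217 0.2341] j [-0.07 -0.31  2.04  0.    1.41  1.94] F [-0.7 -0.5 -2.9] w 0.0197
axes tool x [-4.0e-04  4.6e-03 -1.0e+00] y-angle -115.51
t 34.75 tcp [0.4635 0.0217 0.2341] j [-0.07 -0.31  2.04  0.    1.41  1.94] F [-0.7 -0.5 -2.9] w 0.0197
axes tool x [-4.0e-04  4.6e-03 -1.0e+00] y-angle -115.51
(0.464, 0.0215, 0.235) [-0.09 -0.01 -0.05]
```

View pics/p3side.png

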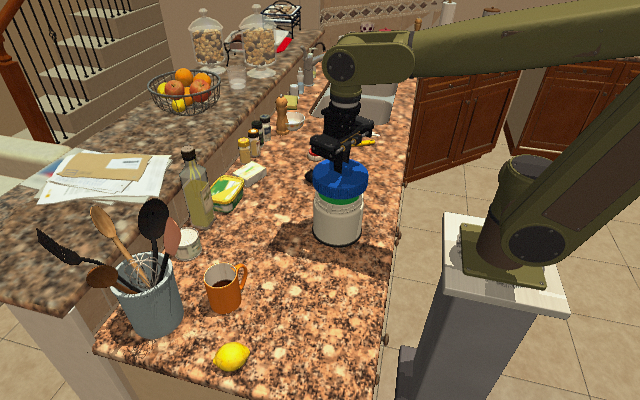

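The side picture shows the cap level above the tub at (340,180), coaxial to the eye. Lowering it.

>>> play_rows(
  steps=[
    {"hand": 1, "delta_pos": [1, 0, -0.1], "yaw": 0},
    {"hand": 1, "delta_pos": [2, 0, -0.1], "yaw": 0},
    {"hand": 1, "delta_pos": [3, 0, -0.1], "yaw": 0},
    {"hand": 1, "delta_pos": [3.6, 0, -0.1], "yaw": 0},
    {"hand": 1, "delta_pos": [3.9, 0, -0.1], "yaw": 0},
    {"hand": 1, "delta_pos": [4.1, 0, -0.1], "yaw": 0},
    {"hand": 1, "delta_pos": [4.2, 0, -0.1], "yaw": 0},
    {"hand": 1, "delta_pos": [4.2, 0, -0.1], "yaw": 0},
  ],
)

```text
time: 35.55
eef_pos: [0.4646, 0.0214, 0.1924]
tcp_rot: [-1.972, 0.442, 1.974]
contact_force: [0.8, -0.6, -2.8]
gripper_width: 0.0197
```

```bash
python3 -c "
from pl import *
plan((.4645,.0215,.185));print(r.observe()['wrist_torque'])"
```

```text
t 35.55 tcp [0.4646 0.0214 0.1924] j [-0.07 -0.28  2.09  0.    1.33  1.94] F [ 0.8 -0.6 -2.8] w 0.0197
axes tool x [ 1.0e-04  4.6e-03 -1.0e+00] y-angle -115.51
(0.4645, 0.0215, 0.185) [ 0.74 -0.    0.01]
[ 0.04415504  0.12229906 -0.02735007]
```

>>> play_rows(
  steps=[
    {"hand": 1, "delta_pos": [0.1, 0, 0], "yaw": 0},
    {"hand": 1, "delta_pos": [0.2, 0, 0], "yaw": 0},
    {"hand": 1, "delta_pos": [0.3, 0, 0], "yaw": 0},
    {"hand": 1, "delta_pos": [0.4, 0, 0], "yaw": 0},
    {"hand": 1, "delta_pos": [0.5, 0, 0], "yaw": 0},
    {"hand": 1, "delta_pos": [0.6, 0, 0], "yaw": 0},
    {"hand": 1, "delta_pos": [0.6, 0, 0], "yaw": 0},
    {"hand": 1, "delta_pos": [0.6, 0, 0], "yaw": 0},
  ],
)

```text
time: 36.35
eef_pos: [0.4646, 0.0215, 0.1864]
tcp_rot: [-1.972, 0.442, 1.974]
contact_force: [-0.2, -0.2, -2.4]
gripper_width: 0.0196
```

```bash
python3 -c "
from pl import *
plan((.4645,.0215,.185));print(r.observe()['wrist_torque'])"
```

```text
t 36.35 tcp [0.4646 0.0215 0.1864] j [-0.07 -0.27  2.09  0.    1.32  1.94] F [-0.2 -0.2 -2.4] w 0.0196
axes tool x [ 1.0e-04  4.6e-03 -1.0e+00] y-angle -115.51
(0.4645, 0.0215, 0.185) [0.14 0.   0.01]
[0.1023836  0.11181075 0.04450938]
```

>>> play_rows(
  steps=[
    {"hand": 1, "delta_pos": [0.05, 0, 0], "yaw": 0},
    {"hand": 1, "delta_pos": [0.1, 0, 0], "yaw": 0},
    {"hand": 1, "delta_pos": [0.15, 0, 0], "yaw": 0},
    {"hand": 1, "delta_pos": [0.2, 0, 0], "yaw": 0},
    {"hand": 1, "delta_pos": [0.25, 0, 0], "yaw": 0},
    {"hand": 1, "delta_pos": [0.3, 0, 0], "yaw": 0},
    {"hand": 1, "delta_pos": [0.35, 0, 0], "yaw": 0},
    {"hand": 1, "delta_pos": [0.35, 0, 0], "yaw": 0},
  ],
)

```text
time: 37.15
eef_pos: [0.4645, 0.0215, 0.1827]
tcp_rot: [-1.972, 0.442, 1.974]
contact_force: [0.1, -0.4, -2.0]
gripper_width: 0.0194
```

```bash
python3 -c "
from pl import *
plan((.4645,.0215,.185));print(r.observe()['wrist_torque'])"
```

```text
t 37.15 tcp [0.4645 0.0215 0.1827] j [-0.07 -0.27  2.1   0.    1.31  1.94] F [ 0.1 -0.4 -2. ] w 0.0194
axes tool x [-1.0e-04  4.6e-03 -1.0e+00] y-angle -115.51
(0.4645, 0.0215, 0.185) [-0.23 -0.    0.01]
[ 0.09149423  0.12266303 -0.01673882]
```

>>> play_rows(
  steps=[
    {"hand": 1, "delta_pos": [0.1, 0, 0], "yaw": -3},
    {"hand": 1, "delta_pos": [0.15, 0, 0], "yaw": -6},
    {"hand": 1, "delta_pos": [0.15, 0, 0], "yaw": -9},
    {"hand": 1, "delta_pos": [0.15, 0, 0], "yaw": -12},
    {"hand": 1, "delta_pos": [0.15, 0, 0], "yaw": -15},
    {"hand": 1, "delta_pos": [0.15, 0, 0], "yaw": -18},
    {"hand": 1, "delta_pos": [0.15, 0, 0], "yaw": -20},
    {"hand": 1, "delta_pos": [0.15, 0, 0], "yaw": -20},
  ],
)

```text
time: 37.95
eef_pos: [0.4666, 0.0203, 0.182]
tcp_rot: [-2.174, 0.107, 2.162]
contact_force: [5.4, -2.8, -4.9]
gripper_width: 0.0246
```

```bash
python3 -c "
from pl import *
plan((.4645,.0215,.18));print(r.observe()['wrist_torque'])"
```

```text
t 37.95 tcp [0.4666 0.0203 0.182 ] j [-0.07 -0.27  2.1   0.    1.3   1.6 ] F [ 5.4 -2.8 -4.9] w 0.0246
axes tool x [ 0.0059  0.0028 -1.    ] y-angle -95.81
(0.4645, 0.0215, 0.18) [ 0.2  -0.1   0.22]
[-0.75266248 -1.06842538 -1.74068076]
```

```bash
python3 cap.py p4 .464 .0215 .164; python3 -c "
import cv2,numpy as np
a=cv2.imread('pics/p4scene.png')[140:270,240:370];b=cv2.imread('pics/p4side.png')[120:250,275:405]
cv2.imwrite('pics/p4.png',cv2.resize(np.hstack([a,b]),None,fx=3,fy=3))"
```

```text
scene top centre [0.4614 0.0186 0.1631] ext [0.141 0.144 0.01 ] slope [-0.21  0.08] z 0.1625
   bar [449.1  26.9] [17.4 24.2] 60.3
side top centre [0.4625 0.0252 0.164 ] ext [0.146 0.143 0.012] slope [-0.02 -0.37] z 0.1641
   bar [457.2  18.1] [32.1 55.2] 68.6
wrist top centre [0.4716 0.021  0.164 ] ext [0.132 0.146 0.012] slope [-0.14  0.11] z 0.1641
   bar [466.4  25.7] [37.5 64.2] 59.1
t 38.1 tcp [0.4666 0.0203 0.182 ] j [-0.07 -0.27  2.1   0.    1.3   1.6 ] F [ 5.8 -3.  -4.6] w 0.025
axes tool x [ 0.0059  0.0028 -1.    ] y-angle -95.84
```

View pics/p4.png

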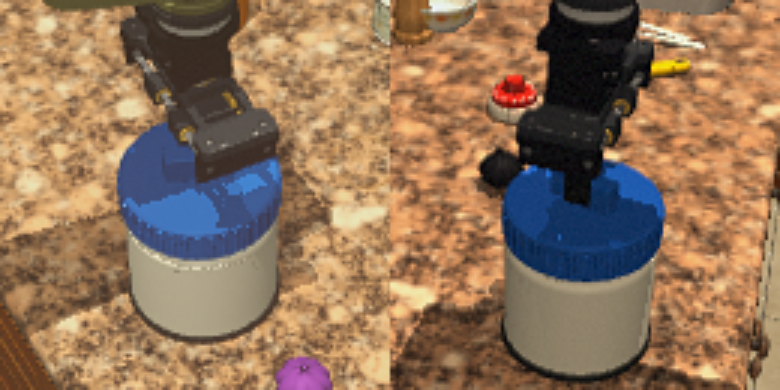

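View pics/p4wrist.png

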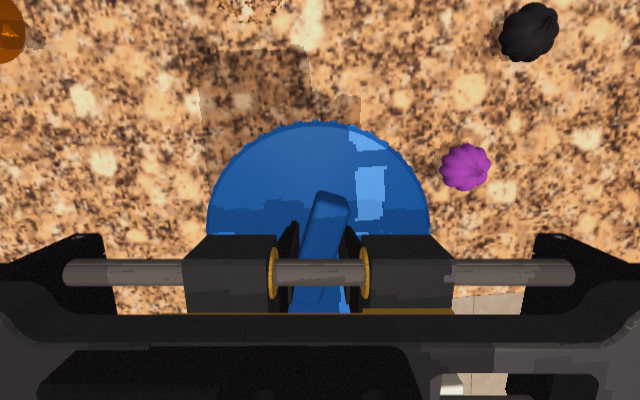

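The wrist picture shows the bar turned about 18° relative to the jaws, at (325,225). So the cap did not follow the backward turn. I'll release, let it settle, and measure.

>>> play_rows(
  steps=[
    {"hand": 4.5, "delta_pos": [0, 0, 0], "yaw": 0},
    {"hand": 4.5, "delta_pos": [0, 0, 0], "yaw": 0},
    {"hand": 4.5, "delta_pos": [0, 0, 0], "yaw": 0},
    {"hand": 4.5, "delta_pos": [0, 0, 0], "yaw": 0},
    {"hand": 4.5, "delta_pos": [0, 0, 0], "yaw": 0},
    {"hand": 4.5, "delta_pos": [-3, 0, 0], "yaw": 0},
    {"hand": 4.5, "delta_pos": [-6, 0, 0], "yaw": 0},
    {"hand": 4.5, "delta_pos": [-7, 0, 0], "yaw": 0},
  ],
)

```text
time: 38.9
eef_pos: [0.4676, 0.0201, 0.2556]
tcp_rot: [-2.18, 0.107, 2.155]
contact_force: [0.6, -0.3, 0.4]
gripper_width: 0.045
```

```bash
python3 cap.py p5 .464 .0215 .163;python3 cap.py p5 .464 .0215 .163|grep -v t
```

```text
scene top centre [0.4635 0.02   0.1629] ext [0.146 0.148 0.012] slope [-0.02 -0.39] z 0.1603
   bar [464.5  18.6] [22.5 62.4] 70.1
side top centre [0.4621 0.0233 0.1629] ext [0.147 0.147 0.012] slope [ 0.04 -0.02] z 0.1617
   bar [462.1  22.3] [23.3 62.9] 65.9
wrist top centre [0.474  0.0218 0.1629] ext [0.127 0.147 0.012] slope [-0.03  0.03] z 0.1618
   bar [463.8  21.5] [19.8 63.5] 67.0
t 39.05 tcp [0.4663 0.0201 0.252 ] j [-0.07 -0.32  2.02  0.    1.43  1.6 ] F [ 0.3 -0.5 -1.3] w 0.0452
axes tool x [ 0.0066  0.0028 -1.    ] y-angle -95.83
   bar [464.5  19.2] [22.1 61.2] 70.9
   bar [462.1  21.8] [20.1 62.1] 65.5
   bar [463.8  21.4] [20.  63.6] 66.7
```

The cap has come down: its top is at about 161 mm, so the edge is at about 123 mm, in the thread start and level. I'll regrip square to the bar (jaw angle 67°).

```bash
python3 -c "
from pl import *
plan((.4637,.0213,.21),(.4637,.0213,.179))"
```

```text
t 39.2 tcp [0.4653 0.0202 0.25  ] j [-0.07 -0.31  2.02  0.    1.43  1.6 ] F [ 0.3 -0.2 -0.1] w 0.0451
axes tool x [ 0.0027  0.003  -1.    ] y-angle -95.83
(0.4637, 0.0213, 0.21) [ 4.   -0.08  0.18]
(0.4637, 0.0213, 0.179) [ 7.1  -0.07  0.19]
```

>>> play_rows(
  steps=[
    {"hand": 4.5, "delta_pos": [1, 0, 0.1], "yaw": 7},
    {"hand": 4.5, "delta_pos": [2.5, -0.1, 0.2], "yaw": 14},
    {"hand": 4.5, "delta_pos": [4, -0.1, 0.2], "yaw": 17},
    {"hand": 4.5, "delta_pos": [5.5, -0.1, 0.2], "yaw": 17},
    {"hand": 4.5, "delta_pos": [6.5, -0.1, 0.2], "yaw": 17},
    {"hand": 4.5, "delta_pos": [7, -0.1, 0.2], "yaw": 17},
    {"hand": 4.5, "delta_pos": [7, -0.1, 0.2], "yaw": 17},
    {"hand": 4.5, "delta_pos": [7, -0.1, 0.2], "yaw": 17},
  ],
)

```text
time: 40.0
eef_pos: [0.4639, 0.0215, 0.1804]
tcp_rot: [-2.004, 0.4, 1.998]
contact_force: [0.1, 0.5, -0.7]
gripper_width: 0.0452
```

>>> play_rows(
  steps=[
    {"hand": 1, "delta_pos": [0, 0, 0], "yaw": 0},
    {"hand": 1, "delta_pos": [0, 0, 0], "yaw": 0},
    {"hand": 1, "delta_pos": [0, 0, 0], "yaw": 0},
    {"hand": 1, "delta_pos": [0, 0, 0], "yaw": 0},
    {"hand": 1, "delta_pos": [0, 0, 0], "yaw": 0},
    {"hand": 1, "delta_pos": [0, 0, 0], "yaw": 0},
    {"hand": 1, "delta_pos": [0, 0, 0], "yaw": 0},
    {"hand": 1, "delta_pos": [0, 0, 0], "yaw": 0},
  ],
  newtons=50,
)

```text
time: 40.8
eef_pos: [0.4641, 0.0214, 0.1808]
tcp_rot: [-2.004, 0.401, 1.998]
contact_force: [-1.1, -0.9, 3.2]
gripper_width: 0.02
```

```bash
python3 -c "
from pl import *
plan((.4637,.0213,.179));print(r.observe()['wrist_torque'])"
```

```text
t 40.8 tcp [0.4641 0.0214 0.1808] j [-0.07 -0.27  2.1   0.    1.3   1.9 ] F [-1.1 -0.9  3.2] w 0.02
axes tool x [ 0.0038  0.0027 -1.    ] y-angle -112.83
(0.4637, 0.0213, 0.179) [0.18 0.02 0.03]
[-0.18559804  0.30148127 -0.20072447]
```

>>> play_rows(
  steps=[
    {"hand": 1, "delta_pos": [0.1, 0, 0], "yaw": 4},
    {"hand": 1, "delta_pos": [0.15, 0, 0], "yaw": 8},
    {"hand": 1, "delta_pos": [0.2, 0, 0], "yaw": 12},
    {"hand": 1, "delta_pos": [0.25, 0, 0], "yaw": 16},
    {"hand": 1, "delta_pos": [0.3, 0, 0], "yaw": 20},
    {"hand": 1, "delta_pos": [0.35, 0, 0], "yaw": 24},
    {"hand": 1, "delta_pos": [0.35, 0, 0], "yaw": 25},
    {"hand": 1, "delta_pos": [0.35, 0, 0], "yaw": 25},
  ],
)

```text
time: 41.6
eef_pos: [0.4657, 0.0209, 0.1805]
tcp_rot: [-1.734, 0.76, 1.721]
contact_force: [-0.5, -1.1, 12.1]
gripper_width: 0.0198
```

```bash
python3 -c "
from pl import *
plan((.4637,.0213,.179));print(r.observe()['wrist_torque'])"
```

```text
t 41.6 tcp [0.4657 0.0209 0.1805] j [-0.07 -0.27  2.1   0.    1.3   2.33] F [-0.5 -1.1 12.1] w 0.0198
axes tool x [ 8.e-03  8.e-04 -1.e+00] y-angle -137.72
(0.4637, 0.0213, 0.179) [0.15 0.12 0.16]
[-0.33914572  0.81925716  0.36330227]
```

```bash
python3 cap.py p6 .464 .0215 .161
```

```text
scene top centre [0.4652 0.0076 0.1607] ext [0.145 0.125 0.011] slope [ 0.22 -0.16] z 0.16
   bar [479.8   4.7] [17.8 20.6] 47.9
side top centre [0.4639 0.0246 0.1609] ext [0.147 0.146 0.012] slope [ 0.02 -0.51] z 0.1615
   bar [459.7  19.8] [28.  63.9] 41.3
wrist top centre [0.4737 0.0111 0.161 ] ext [0.132 0.13  0.012] slope [-0.04  0.1 ] z 0.1616
   bar [463.9  18.7] [35.1 64.6] 54.0
t 41.75 tcp [0.4657 0.0209 0.1805] j [-0.07 -0.27  2.1   0.    1.3   2.33] F [-1.1 -1.1 12.2] w 0.0198
axes tool x [ 8.1e-03  9.0e-04 -1.0e+00] y-angle -137.72
```

View pics/p6wrist.png

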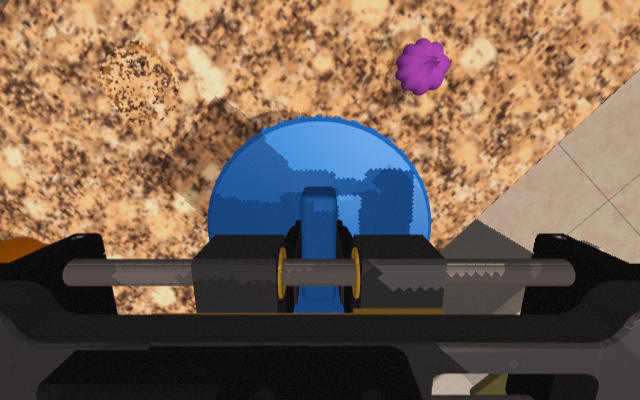

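The cap turned 25° with the jaws and is still level, but it has not come down yet. I'll carry on a little.

>>> play_rows(
  steps=[
    {"hand": 1, "delta_pos": [0.1, -0.1, -0.1], "yaw": 3},
    {"hand": 1, "delta_pos": [0.15, -0.1, -0.1], "yaw": 6},
    {"hand": 1, "delta_pos": [0.2, -0.1, -0.1], "yaw": 9},
    {"hand": 1, "delta_pos": [0.2, -0.1, -0.1], "yaw": 12},
    {"hand": 1, "delta_pos": [0.2, -0.1, -0.1], "yaw": 15},
    {"hand": 1, "delta_pos": [0.2, -0.1, -0.1], "yaw": 18},
    {"hand": 1, "delta_pos": [0.2, -0.1, -0.1], "yaw": 20},
    {"hand": 1, "delta_pos": [0.2, -0.1, -0.1], "yaw": 20},
  ],
)

```text
time: 42.55
eef_pos: [0.4659, 0.0209, 0.1776]
tcp_rot: [-1.492, 0.996, 1.486]
contact_force: [-3.4, -0.5, 1.2]
gripper_width: 0.0202
```

```bash
python3 -c "
from pl import *
plan((.4637,.0213,.179));print(r.observe()['wrist_torque'])"
```

```text
t 42.55 tcp [0.4659 0.0209 0.1776] j [-0.07 -0.26  2.1   0.    1.3   2.68] F [-3.4 -0.5  1.2] w 0.0202
axes tool x [ 4.4e-03  8.0e-04 -1.0e+00] y-angle -157.69
(0.4637, 0.0213, 0.179) [-0.14  0.19  0.12]
[-0.20454567  0.99248961 -0.11985808]
```

It is now descending (about 3 mm after 45° in all). The wrist joint is near its limit, so I'll regrip half a turn back.

>>> play_rows(
  steps=[
    {"hand": 5, "delta_pos": [0, 0, 0], "yaw": 0},
    {"hand": 5, "delta_pos": [0, 0, 0], "yaw": 0},
    {"hand": 5, "delta_pos": [0, 0, 0], "yaw": 0},
    {"hand": 5, "delta_pos": [0, 0, 0], "yaw": 0},
    {"hand": 5, "delta_pos": [-2, 0, 0], "yaw": 0},
    {"hand": 5, "delta_pos": [-4, 0, 0], "yaw": 0},
    {"hand": 5, "delta_pos": [-5, 0, 0], "yaw": -8},
    {"hand": 5, "delta_pos": [-5, 0, 0], "yaw": -16},
  ],
)

```text
time: 43.35
eef_pos: [0.467, 0.0208, 0.2301]
tcp_rot: [-1.692, 0.806, 1.678]
contact_force: [0.3, -0.2, -0.2]
gripper_width: 0.05
```

```bash
python3 cap.py p7 .464 .0215 .158
```

```text
scene top centre [0.4655 0.0171 0.1576] ext [0.147 0.148 0.011] slope [-0.14 -0.29] z 0.1571
   bar [466.5  20.5] [20.6 62.1] 24.6
side top centre [0.4632 0.0216 0.1576] ext [0.147 0.148 0.011] slope [-0.02 -0.5 ] z 0.1585
   bar [462.7  23.3] [19.7 59.8] 21.6
wrist top centre [0.4658 0.0176 0.158 ] ext [0.147 0.143 0.012] slope [-0.08 -0.09] z 0.1586
   bar [465.1  20.2] [20.1 63.4] 22.0
t 43.5 tcp [0.4658 0.0209 0.2277] j [-0.07 -0.3   2.05  0.    1.39  2.4 ] F [-0.7 -0.4  0.9] w 0.0499
axes tool x [ 4.8e-03  8.0e-04 -1.0e+00] y-angle -141.85
```

>>> play_rows(
  steps=[
    {"hand": 5, "delta_pos": [0, 0, 0], "yaw": -8.5},
    {"hand": 5, "delta_pos": [0, 0, 0], "yaw": -17},
    {"hand": 5, "delta_pos": [0, 0, 0], "yaw": -25.5},
    {"hand": 5, "delta_pos": [0, 0, 0], "yaw": -34},
    {"hand": 5, "delta_pos": [0, 0, 0], "yaw": -42.5},
    {"hand": 5, "delta_pos": [0, 0, 0], "yaw": -51},
    {"hand": 5, "delta_pos": [0, 0, 0], "yaw": -59.5},
    {"hand": 5, "delta_pos": [0, 0, 0], "yaw": -68},
  ],
)

```text
time: 44.3
eef_pos: [0.4655, 0.0209, 0.2271]
tcp_rot: [2.073, 0.297, -2.064]
contact_force: [-0.1, 0.2, -0.4]
gripper_width: 0.0498
```

>>> play_rows(
  steps=[
    {"hand": 5, "delta_pos": [0, 0, 0], "yaw": -8.5},
    {"hand": 5, "delta_pos": [0, 0, 0], "yaw": -17},
    {"hand": 5, "delta_pos": [0, 0, 0], "yaw": -25.5},
    {"hand": 5, "delta_pos": [0, 0, 0], "yaw": -34},
    {"hand": 5, "delta_pos": [0, 0, 0], "yaw": -42.5},
    {"hand": 5, "delta_pos": [0, 0, 0], "yaw": -51},
    {"hand": 5, "delta_pos": [0, 0, 0], "yaw": -59.5},
    {"hand": 5, "delta_pos": [0, 0, 0], "yaw": -68},
  ],
)

```text
time: 45.1
eef_pos: [0.4653, 0.0209, 0.2266]
tcp_rot: [1.282, 1.161, -1.277]
contact_force: [0.2, -0.1, 0.2]
gripper_width: 0.0497
```

```bash
python3 cap.py p8 .464 .0215 .158; python3 -c "
from pl import *
plan((.4635,.0213,.19),(.4635,.0213,.176))"
```

```text
scene top centre [0.4656 0.0178 0.1578] ext [0.146 0.146 0.011] slope [-0.17 -0.39] z 0.1572
   bar [466.9  19.8] [20.7 61.3] 21.7
side top centre [0.4643 0.022  0.158 ] ext [0.148 0.148 0.012] slope [ 0.03 -0.55] z 0.1585
   bar [463.1  22.2] [20.4 62.5] 22.6
wrist top centre [0.4646 0.0216 0.158 ] ext [0.147 0.148 0.012] slope [-0.03 -0.23] z 0.1586
   bar [464.7  21.7] [20.  63.1] 22.0
t 45.25 tcp [0.4654 0.0209 0.2267] j [-0.07 -0.3   2.05  0.    1.39  0.03] F [-0.2  0.2 -0.4] w 0.0504
axes tool x [ 0.0033  0.0011 -1.    ] y-angle -5.95
t 45.25 tcp [0.4654 0.0209 0.2267] j [-0.07 -0.3   2.05  0.    1.39  0.03] F [-0.2  0.2 -0.4] w 0.0504
axes tool x [ 0.0033  0.0011 -1.    ] y-angle -5.95
(0.4635, 0.0213, 0.19) [ 3.67 -0.2  -0.01]
(0.4635, 0.0213, 0.176) [ 5.07 -0.21 -0.01]
```

>>> play_rows(
  steps=[
    {"hand": 5, "delta_pos": [0, 0, 0], "yaw": -8.5},
    {"hand": 5, "delta_pos": [0, 0, 0], "yaw": -17},
    {"hand": 5, "delta_pos": [0, 0, 0], "yaw": -25.5},
    {"hand": 5, "delta_pos": [1.5, 0, 0], "yaw": -28},
    {"hand": 5, "delta_pos": [3.2, 0, 0], "yaw": -28},
    {"hand": 5, "delta_pos": [4.5, 0, 0], "yaw": -28},
    {"hand": 5, "delta_pos": [5, 0, 0], "yaw": -28},
    {"hand": 5, "delta_pos": [5, 0, 0], "yaw": -28},
  ],
)

```text
time: 46.05
eef_pos: [0.465, 0.021, 0.1756]
tcp_rot: [0.924, 1.366, -0.921]
contact_force: [-0.1, 0.4, -0.3]
gripper_width: 0.0502
```

>>> play_rows(
  steps=[
    {"hand": 1, "delta_pos": [0, 0, 0], "yaw": 0},
    {"hand": 1, "delta_pos": [0, 0, 0], "yaw": 0},
    {"hand": 1, "delta_pos": [0, 0, 0], "yaw": 0},
    {"hand": 1, "delta_pos": [0, 0, 0], "yaw": 0},
    {"hand": 1, "delta_pos": [0, 0, 0], "yaw": 0},
    {"hand": 1, "delta_pos": [0, 0, 0], "yaw": 0},
    {"hand": 1, "delta_pos": [0, 0, 0], "yaw": 0},
    {"hand": 1, "delta_pos": [0, 0, 0], "yaw": 0},
  ],
)

```text
time: 46.85
eef_pos: [0.4652, 0.0211, 0.1761]
tcp_rot: [0.924, 1.366, -0.92]
contact_force: [-0.5, 1.3, 2.7]
gripper_width: 0.0196
```

```bash
python3 -c "
from pl import *
plan((.4648,.0213,.176));print(r.observe()['wrist_torque'])"
```

```text
t 46.85 tcp [0.4652 0.0211 0.1761] j [-0.07 -0.26  2.11  0.    1.3  -0.45] F [-0.5  1.3  2.7] w 0.0196
axes tool x [ 0.0019  0.0014 -1.    ] y-angle 21.96
(0.4648, 0.0213, 0.176) [ 0.01 -0.03 -0.03]
[ 0.17086901  0.11870879 -0.08741157]
```

Now clockwise to the stop.

>>> play_rows(
  steps=[
    {"hand": 1, "delta_pos": [0.1, 0, 0], "yaw": 3},
    {"hand": 1, "delta_pos": [0.15, 0, 0], "yaw": 6},
    {"hand": 1, "delta_pos": [0.2, 0, 0], "yaw": 9},
    {"hand": 1, "delta_pos": [0.25, 0, 0], "yaw": 12},
    {"hand": 1, "delta_pos": [0.25, 0, 0], "yaw": 15},
    {"hand": 1, "delta_pos": [0.3, 0, 0], "yaw": 18},
    {"hand": 1, "delta_pos": [0.3, 0, 0], "yaw": 20},
    {"hand": 1, "delta_pos": [0.3, 0, 0], "yaw": 20},
  ],
)

```text
time: 47.65
eef_pos: [0.4651, 0.021, 0.1731]
tcp_rot: [1.185, 1.225, -1.182]
contact_force: [-0.6, -0.2, 2.1]
gripper_width: 0.0196
```

```bash
python3 -c "
from pl import *
plan((.4648,.0213,.173));print(r.observe()['wrist_torque'])"
```

```text
t 47.65 tcp [0.4651 0.021  0.1731] j [-0.07 -0.26  2.11  0.    1.29 -0.11] F [-0.6 -0.2  2.1] w 0.0196
axes tool x [ 0.0017  0.0012 -1.    ] y-angle 2.0
(0.4648, 0.0213, 0.173) [ 0.01 -0.03 -0.03]
[0.01810033 0.15056084 0.17092019]
```

>>> play_rows(
  steps=[
    {"hand": 1, "delta_pos": [0.05, 0, 0], "yaw": 2},
    {"hand": 1, "delta_pos": [0.1, 0, 0], "yaw": 4},
    {"hand": 1, "delta_pos": [0.1, 0, 0], "yaw": 6},
    {"hand": 1, "delta_pos": [0.15, 0, 0], "yaw": 8},
    {"hand": 1, "delta_pos": [0.15, 0, 0], "yaw": 10},
    {"hand": 1, "delta_pos": [0.15, 0, 0], "yaw": 12},
    {"hand": 1, "delta_pos": [0.15, 0, 0], "yaw": 12},
    {"hand": 1, "delta_pos": [0.15, 0, 0], "yaw": 12},
  ],
)

```text
time: 48.45
eef_pos: [0.465, 0.0198, 0.173]
tcp_rot: [1.331, 1.121, -1.333]
contact_force: [-5.2, -3.2, 8.4]
gripper_width: 0.0225
```

```bash
python3 -c "
from pl import *
plan((.4648,.0213,.173));print(r.observe()['wrist_torque'])"; python3 cap.py p9 .464 .0215 .155
```

```text
t 48.45 tcp [0.465  0.0198 0.173 ] j [-0.07 -0.26  2.11 -0.    1.29  0.1 ] F [-5.2 -3.2  8.4] w 0.0225
axes tool x [ 0.0012 -0.0033 -1.    ] y-angle -9.68
(0.4648, 0.0213, 0.173) [ 0.   -0.05 -0.15]
[-0.87002664  0.77070391  1.36178097]
scene top centre [0.4642 0.0175 0.155 ] ext [0.146 0.148 0.012] slope [-0.03  0.04] z 0.154
   bar [465.8  13. ] [48.5 19.2] 89.1
side top centre [0.4617 0.0254 0.1547] ext [0.145 0.144 0.011] slope [-0.11 -0.37] z 0.1553
   bar [462.1  24.3] [59.2 32.8] 73.4
wrist top centre [0.4637 0.0276 0.155 ] ext [0.146 0.137 0.012] slope [-0.17 -0.02] z 0.1553
   bar [467.3  22.9] [37.  64.4] 12.1
t 48.6 tcp [0.465  0.0198 0.173 ] j [-0.07 -0.26  2.11 -0.    1.29  0.1 ] F [-5.8 -3.2  8.1] w 0.0226
axes tool x [ 0.0012 -0.0032 -1.    ] y-angle -9.68
```

View pics/p9wrist.png

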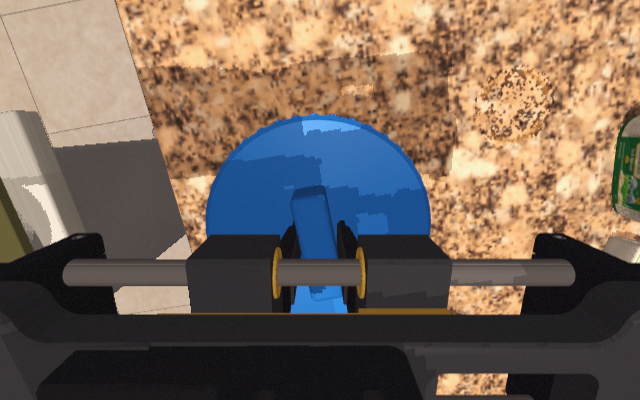

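The stop is reached: torque 1.4 N m, the bar begins to slip in the jaws, and the cap edge is at about 117 mm. Release and retreat.

>>> play_rows(
  steps=[
    {"hand": 5, "delta_pos": [0, 0, 0], "yaw": 0},
    {"hand": 5, "delta_pos": [0, 0, 0], "yaw": 0},
    {"hand": 5, "delta_pos": [0, 0, 0], "yaw": 0},
    {"hand": 5, "delta_pos": [0, 0, 0], "yaw": 0},
    {"hand": 5, "delta_pos": [0, 0, 0], "yaw": 0},
    {"hand": 5, "delta_pos": [-3, 0, 0], "yaw": 0},
    {"hand": 5, "delta_pos": [-6, 0, 0], "yaw": 0},
    {"hand": 5, "delta_pos": [-10, 0, 0], "yaw": 0},
  ],
)

```text
time: 49.4
eef_pos: [0.4638, 0.0202, 0.2722]
tcp_rot: [1.329, 1.124, -1.336]
contact_force: [1.2, 0.6, -0.1]
gripper_width: 0.0499
```

>>> play_rows(
  steps=[
    {"hand": 5, "delta_pos": [-2, 0, -2], "yaw": 0},
    {"hand": 5, "delta_pos": [-4, 0, -4], "yaw": 0},
    {"hand": 5, "delta_pos": [-5, 0, -6], "yaw": 0},
    {"hand": 5, "delta_pos": [-5, 0, -6], "yaw": 0},
    {"hand": 5, "delta_pos": [-5, 0, -6], "yaw": 0},
    {"hand": 5, "delta_pos": [-5, 0, -6], "yaw": 0},
    {"hand": 5, "delta_pos": [-5, 0, -6], "yaw": 0},
    {"hand": 5, "delta_pos": [-5, 0, -6], "yaw": 0},
  ],
)

```text
time: 50.2
eef_pos: [0.4738, 0.0789, 0.3213]
tcp_rot: [1.329, 1.124, -1.337]
contact_force: [0.0, 0.0, -0.4]
gripper_width: 0.05
```

```bash
python3 cap.py p10 .464 .0215 .155; python3 bulbs.py b10; python3 - <<'E'
from h import *
s,im,d,P=snap("scene","end")
x,y,z=P[...,0],P[...,1],P[...,2]
q=(np.hypot(x-.625,y+.363)<.05)&(z>.012);print("timer",P[q].min(0).round(3),P[q].max(0).round(3))
q=(np.hypot(x-.668,y-.34)<.07)&(z>.012)&(z<.12);print("mug",P[q].min(0).round(3),P[q].max(0).round(3))
E
```

```text
scene top centre [0.4633 0.0207 0.1547] ext [0.147 0.147 0.011] slope [ 0.01 -0.13] z 0.154
   bar [463.5  21.8] [21.9 63.1] 2.1
side top centre [0.4623 0.0236 0.1551] ext [0.147 0.146 0.012] slope [ 0.01 -0.37] z 0.1554
   bar [462.4  23.5] [19.9 64.5] 2.1
wrist top centre [0.4642 0.0226 0.1548] ext [0.146 0.149 0.012] slope [-0.05 -0.17] z 0.1554
   bar [463.4  27.6] [20.  52.9] 1.3
t 50.35 tcp [0.474  0.0792 0.3218] j [ 0.06 -0.3   1.89 -0.    1.55  0.22] F [-0.5  0.3  0.4] w 0.0501
axes tool x [-0.003  -0.0029 -1.    ] y-angle -9.72
scene [332 259  19  18 259] mid [ 0.4743 -0.1435] ext [0.054 0.055 0.04 ] hsv [150. 126. 162.]
side [305 171  13  12 104] mid [ 0.6011 -0.1873] ext [0.046 0.025 0.033] hsv [57.  41.5 25. ]
timer [ 0.597 -0.398  0.012] [ 0.663 -0.331  0.056]
mug [0.632 0.284 0.012] [0.714 0.388 0.104]
```

View pics/p10scene.png

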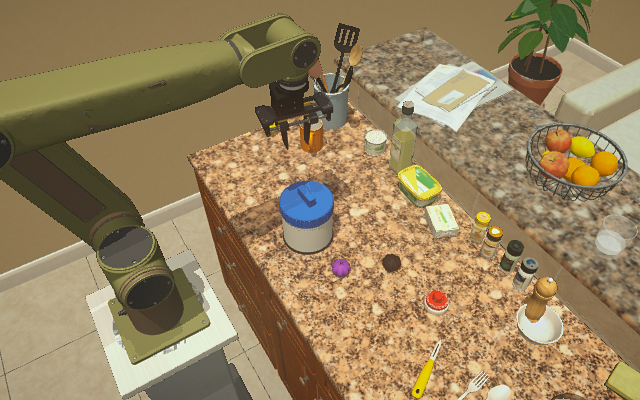

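View pics/p10side.png

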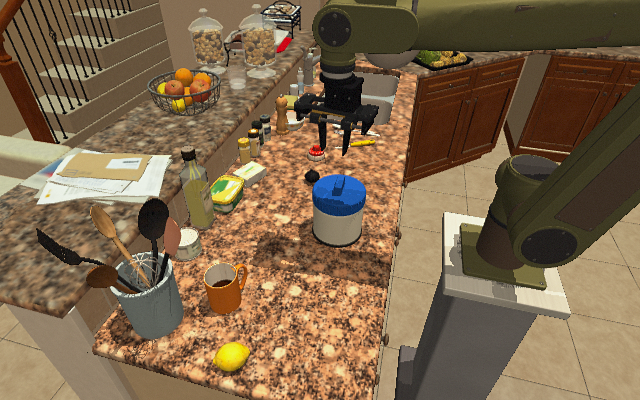

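Both pictures show the cap level on the tub (scene (307,205), side (338,195)), no bulb left on the worktop, and the mug and timer where they were.

```bash
python3 -c "
from bench import r
print(r.finish_job())"
```

```text
the job is handed in; nothing more can be done
None
```

The job is done and handed in at about 51 s: the bulbs are in the tub, the green inner cover is snapped in, and the blue cap is screwed fully home.

- **Bulbs:** I found four and put all four in. The heap tops out at about 92 mm, below the ledge at 124 mm, and my last pictures show no bulb left on the worktop.
- **Cover:** I pressed it down until it sat on the ledge. The wrist camera showed it level (about 0.02°) with its upper face at about 131–132 mm, where it should be when home.
- **Cap:** It turned back only about 2.5° before dropping to an edge height of about 123 mm, which I read as the thread start. I then turned it clockwise about 65° to a firm stop at 1.4 N m, regripping once on the way. At the end the edge was at about 117 mm and the cap was level, with the gripper clear.
- **Mug and timer:** They read the same positions as at the start, to within measuring error.

**What went wrong or disagreed:**
- **First bulb grasp:** It closed on nothing because I lifted before the fingers had shut. The retry worked.
- **Backward turn:** I kept turning after the cap was blocked, so the bar slipped about 18° in the jaws.
- **Screwing on:** The cap stayed at the same height for the first 25° or so of clockwise turning before it started to come down.
- **Side camera:** It shows a slope of about 0.4° on the cap, the scene and wrist cameras about 0.1–0.2°. That is within the calibration error.

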